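# Sanitise the bottle caps

## Robot

A 7-joint arm with a two-finger parallel gripper is mounted at the origin on a cart in front of the work surface, level with it; the furniture and walls round the work are solid. World frame = base frame: x ahead of the robot, y to its left, z up, the work surface at z = 0. Lengths are in m, angles in rad, forces in N, time in s.
With the tool pointing down it reaches from about 0.4 to 0.85 m from the base axis. Payload 4.5 kg.
Tool frame: the origin (TCP) lies at the very end of the fingers, on their centre line; the grasp point (between the pads) lies 19 mm behind it; z points along the fingers, x is the direction in which the jaws open and shut, and the axes are right-handed (so a half turn about z gives the same grasp; the last joint's range is limited). The gripper opens to 88 mm and grips with 3 to 60 N. Pads are 18 mm wide; open, the fingers measure 123 mm over their backs; the gripper's body (75 mm by 187 mm) begins 45 mm behind the grasp point.
Start: joints at [1.38, 0.689, -0.195, 1.565, 0.157, 0.902, -0.215], TCP at [0.139, -0.609, 0.239] pointing down, gripper open.
Joint ranges: [-3.01, 3.01], [-0.46, 2.08], [-1.47, 1.51], [0.13, 2.56], [-1, 4.14], [0.04, 2.09], [-2.66, 2.66]. Speed limits (rad/s): [2.57, 2.57, 3.14, 3.14, 3.14, 3.14, 3.14].

## Interface

Orientations are given as [roll, pitch, yaw] about the fixed x, y, z axes, in that order (R = Rz(yaw) Ry(pitch) Rx(roll)).
In Python, from cell import manip, viewer gives the robot as it stands.
- The arm moves only by the tool apply_moves, never from a script. Its argument "increments" is text: rows parted by semicolons, each of 5 numbers parted by spaces: the shift along the tool's x, y, z in m, then the turn about the tool's z in degrees, then the opening, from 0 (shut) to 1 (fully open). A call has exactly 8 rows; each row is the pose to reach, as a shift and turn from the pose commanded when the call began, along the tool's axes at that moment; what a row does not reach only later rows make up. A row lasts 1/10 s, in which the tool goes at most 50 mm and 8.59 degrees, less where a joint would pass 70% of its speed; a pose out of reach is approached as far as the arm can. A call with a gripper value outside its range is refused whole. The fingers move at their own pace and stop on an object; "grip_force" is the grip in N (left out, the last holds). Time passes only in rows, so rows that repeat a pose let the fingers close, or fill a call up. It gives the time, the measured TCP pose, the force and the opening at its end, in the units of the state.
- manip.read_state(): the state, without advancing time (a new reading comes with each control period).
- viewer.capture(name): name is "scene" or "side" or "wrist"; returns (picture, depth): 420x560x3 uint8, red, green, blue; 420x560 float32, m along the optical axis (not along the pixel's ray), 0 where there is no reading.
- viewer.calibration(name): a dict with "K" (3x3 intrinsics, pixels), "rvec" (rotation vector, rad) and "tvec" (3), from world to camera coordinates, as OpenCV has them; the wrist camera has in their place "T_tool_cam" (4x4, takes a point from camera to tool coordinates, whose origin is the TCP and whose axes are the tool frame's). Camera axes: x right, y down, z forward; pixel columns grow to the right and rows downward; lengths in m; the calibration is good to about 2 mm. The wrist camera is an equidistant fisheye: a pixel r from the principal point sees the ray r / f radians off the axis. A picture is of the moment at which its call begins: read the wrist's pose just before it. calibration takes no time and is no camera call.
- manip.finish_job(): hands the job in, once; it reports no verdict.
The state is a dict: "t": time; "joints": joint angles; "qvel": joint speeds; "joint_efforts": joint torques, N m; "ee_pos": TCP position; "orientation": TCP orientation; "contact_force": force on the tool from outside, world axes, zero at the start; "torque": the same for the moment, N m; "grip_width": finger opening in m.
Only numpy, scipy, OpenCV 4.12 (cv2) and the standard library are available. Lean on these libraries where they do the work, as an engineer would, in place of code of your own. Each camera call takes 0.05 s, during which the arm holds its last target.

## Task

Put every loose black bottle cap from the white board into the steel cap sanitiser, shut its lid fully and swing the red latch all the way across over the lid; only then switch the sanitiser on: lift the red locking collar of the toggle, flip the lever right over from off to on, and let the collar drop fully home. Leave the roll of tape and the marker pen where they are.

Things in the scene. Friction and masses are not known exactly. Their poses are not given: they have to be found in the camera images.
- cap_1: black ribbed screw cap, 33 mm across and 19 mm high, loose on the board at the start (4 to 6 of the six caps are present); origin: centre of its underside, z up its axis
- cap_2: black ribbed screw cap, 33 mm across and 19 mm high, loose on the board at the start (4 to 6 of the six caps are present); origin: centre of its underside, z up its axis
- cap_3: black ribbed screw cap, 33 mm across and 19 mm high, loose on the board at the start (4 to 6 of the six caps are present); origin: centre of its underside, z up its axis
- cap_4: black ribbed screw cap, 33 mm across and 19 mm high, loose on the board at the start (4 to 6 of the six caps are present); origin: centre of its underside, z up its axis
- cap_5: black ribbed screw cap, 33 mm across and 19 mm high, loose on the board at the start (4 to 6 of the six caps are present); origin: centre of its underside, z up its axis
- cap_6: black ribbed screw cap, 33 mm across and 19 mm high, loose on the board at the start (4 to 6 of the six caps are present); origin: centre of its underside, z up its axis
- sanitiser: steel cap sanitiser fixed to the counter: open-topped box 140 (x) x 190 (y) x 56 mm high, walls and floor 6 mm, so the chamber is 128 x 178 mm and 50 mm deep; origin: centre of the underside. Front is -x; the lid is hinged on the rear (+x) wall. A bracket 34 mm wide and 62 mm high, carrying the latch, sticks out 26 mm from the middle of the front wall
- lid (a joint): lid, a plate 140 x 190 x 7 mm hinged at the box's top rear edge; rad, 0 = shut flat on the box, grows as it opens, 1.57 upright, 1.9 stop. Starts open at 1.65 to 1.88, leaning back. Stiff friction hinge: it stays where it is left and needs about 3 N at its edge, so it must be pushed all the way down, from behind (the outer face) near the free edge
- lid_edge (a point): middle of the lid's free edge, on its outer face (top side when shut)
- lid_hinge (a point): middle of the lid's hinge line, at x = +70, z = 56 mm of the sanitiser's frame, level with the underside of the lid
- latch (a joint): red swing latch, a flat bar 50 x 16 x 7 mm turning level about an upright pivot; rad, 0 = bar lies along the box's front wall, pointing to the sanitiser's -y; negative = points out from the box; grows counter-clockwise seen from above; 1.57 = stop, straight in over the lid. Starts at -0.7 to 0. Needs about 1.5 N at the peg, stays where left. It cannot pass over the lid unless that is shut
- latch_peg (a point): middle of the upright round black peg on the latch bar, 12 mm across and 18 mm high (73 to 91 mm above the counter), 34 mm from the pivot: pinch it from above and lead it round
- latch_pivot (a point): pivot of the latch, on top of the bar, 14 mm in front of the box's front wall; the bar's underside is 66 mm above the counter, 3 mm above the shut lid
- switch_box: grey switch box fixed to the counter, 110 (x) x 80 (y) x 40 mm high, toggle in the middle of its top; origin: centre of the underside. The toggle swings in its x-z plane: OFF leans to -x, ON to +x (green lens side). A brass gate, 26 mm long in x and 17 mm wide in y, top 65 mm above the counter, stands in the middle and blocks the collar while it is down
- lever (a joint): toggle lever, a steel rod 8 mm thick reaching 108 mm from its pivot, hinged along the switch box's y axis; rad, 0 = OFF (leans 0.42 rad from upright to the box's -x), 0.42 upright, 0.84 = stop, ON (leans 0.42 to +x). It moves less than 0.1 rad from OFF or ON while the collar is down; light friction, stays where left
- collar (a joint): red ribbed locking collar sliding along the lever, 20 mm across, 34 mm long; m, 0 = down (home, 50 to 84 mm from the pivot), 0.016 = stop, fully lifted. A spring pulls it down with 3 N (down) to 5 N (lifted). It clears the gate when lifted 11 mm or more and must be kept lifted until the lever has passed over; pinch it across the box's y direction
- collar_mid (a point): middle of the collar, on the lever's axis; z of this frame points up along the lever
- lever_pivot (a point): pivot point of the lever, 5 mm above the counter in the middle of the switch box
- board: white plastic drying board fixed to the counter, 180 (x) x 140 (y) x 5 mm; origin: centre of the underside. Two cleaner bottles about 25 cm tall stand close behind it, and juice bottles 22 cm tall behind the sanitiser
- tape_roll: bystander: roll of beige tape lying flat, 98 mm across, 25 mm high; origin: centre of the underside. Also in the place: a black cast gas ring 27 cm across and up to 11 cm high at the left, in front of the switch box, beside the sanitiser's left front corner; keep the hand clear of it
- marker: bystander: marker pen with blue cap lying on the counter, 135 mm long, 17 mm thick; origin: centre of its underside

How it is judged:
On the way, in this order (a step that is already met when the one before it is completed fails the run):
1. all present caps are in the sanitiser's chamber (x of cap_1 in the frame of sanitiser between -0.06 and 0.06 m and y of cap_1 in the frame of sanitiser between -0.085 and 0.085 m and z of cap_1 in the frame of sanitiser between 0 and 0.05 m and x of cap_2 in the frame of sanitiser between -0.06 and 0.06 m and y of cap_2 in the frame of sanitiser between -0.085 and 0.085 m and z of cap_2 in the frame of sanitiser between 0 and 0.05 m and x of cap_3 in the frame of sanitiser between -0.06 and 0.06 m and y of cap_3 in the frame of sanitiser between -0.085 and 0.085 m and z of cap_3 in the frame of sanitiser between 0 and 0.05 m and x of cap_4 in the frame of sanitiser between -0.06 and 0.06 m and y of cap_4 in the frame of sanitiser between -0.085 and 0.085 m and z of cap_4 in the frame of sanitiser between 0 and 0.05 m and x of cap_5 in the frame of sanitiser between -0.06 and 0.06 m and y of cap_5 in the frame of sanitiser between -0.085 and 0.085 m and z of cap_5 in the frame of sanitiser between 0 and 0.05 m and x of cap_6 in the frame of sanitiser between -0.06 and 0.06 m and y of cap_6 in the frame of sanitiser between -0.085 and 0.085 m and z of cap_6 in the frame of sanitiser between 0 and 0.05 m), for 0.3 s.
2. the lid is fully shut (value of joint lid below 0.03 rad), for 0.2 s.
3. the latch is turned across over the lid (value of joint lid below 0.03 rad and value of joint latch above 1.35 rad), for 0.2 s.
4. the locking collar is lifted clear while the lever is still off (value of joint collar above 0.009 m and value of joint lever below 0.25 rad), for 0.05 s.
5. the lever is flipped over to on and the collar is back down (value of joint lever above 0.74 rad and value of joint collar below 0.004 m), for 0.2 s.
At the end, for the whole second after the job is handed in: all present caps lie in the sanitiser's chamber, below its rim and at rest; lid within 0.03 rad of shut; latch beyond 1.35 rad; lever beyond 0.74 rad (ON) with the collar less than 4 mm above home (all of step 1 and all of step 3 and all of step 5 and linear speed of each of cap_1, cap_2, cap_3, cap_4, cap_5, cap_6 below 0.03 m/s); the robot touches nothing.
It fails at once if the lever is flipped while the lid is not shut and latched (value of joint lever above 0.42 rad and (value of joint lid above 0.06 rad or value of joint latch below 1.2 rad)).
It fails at once if a bystander (tape roll, marker pen) is shifted by more than 3 cm (distance of any of tape_roll, marker from where it was at the start of the episode above 0.03 m).
Of cap_1, cap_2, cap_3, cap_4, cap_5, cap_6 only 4 to 6 are there at a start; the rules pass over those that are not, and their reading is None.
At some moment in a run one of cap_1, cap_2, cap_3, cap_4, cap_5, cap_6 may be knocked a few centimetres aside while the robot is not near it.
Once in a run the grip may slacken for a moment while it holds something.
It also fails if it takes over 208 s, if anything falls off the work surface, if the arm or the gripper's body presses on something with over 40 N, if the wrist force passes 120 N, or if a joint passes its speed limit or range.

## Working session

There is one attempt and no reset: what is moved stays moved. The work goes in short steps, Python scripts to look and compute and a tool call to move; the robot and the scene stay as the last step left them, time stands still between calls to the robot, and variables do not carry over. Pictures are saved under pics/ and viewed, and the job is handed in when it is done.

Besides the shell and the picture viewer there is one more tool, called after ">>>" as name(argument=value, ...), one argument or row to a line, values as JSON. apply_moves: Moves the arm, as the interface text tells. Its arguments: {"type":"object","properties":{"increments":{"type":"string"},"grip_force":{"type":"number"}},"required":["increments"]}

```bash
ls; mkdir -p pics
python3 - <<'E'
from cell import manip, viewer
import cv2,numpy as np
s=manip.read_state();print(s)
for n in("scene","side","wrist"):
    p,d=viewer.capture(n);cv2.imwrite(f"pics/{n}0.png",p[:,:,::-1]);np.save(f"pics/{n}0.npy",d)
    print(n,viewer.calibration(n))
E
```

```text
pics
{'t': 0.0, 'joints': array([ 1.37980271,  0.6899507 , -0.19449873,  1.56635735,  0.15730281,
        0.90249449, -0.21507061]), 'qvel': array([-1.11623036e-04, -5.56294920e-05,  6.28634042e-04,  1.12868091e-03,
        1.06964382e-03,  1.92434043e-03, -1.47299667e-03]), 'joint_efforts': array([-9.25095810e-04, -5.27556074e+01, -1.26682576e+00, -1.53427219e+01,
       -5.26721694e-02,  6.58742632e-03,  1.78325699e-04]), 'ee_pos': array([ 0.13911598, -0.60866778,  0.23792687]), 'orientation': array([ 3.14144521e+00,  1.81305067e-03, -1.34589744e+00]), 'contact_force': array([-0.65610638,  0.29049491,  0.40867354]), 'torque': array([-0.02063417, -0.01112762,  0.00976933]), 'grip_width': 0.08812919033980313}
scene {'K': array([[491.56588003,   0.        , 276.59252724],
       [  0.        , 491.56588003, 197.92338837],
       [  0.        ,   0.        ,   1.        ]]), 'rvec': array([ 1.18838085, -2.04993352,  1.18459701]), 'tvec': array([0.23310213, 0.2908062 , 0.94663457])}
side {'K': array([[429.66481418,   0.        , 275.58309328],
       [  0.        , 429.66481418, 205.21679288],
       [  0.        ,   0.        ,   1.        ]]), 'rvec': array([ 1.99811727, -0.27139789,  0.16841369]), 'tvec': array([-0.51608502,  0.11313496,  1.09106671])}
wrist {'K': array([[325.1922621 ,   0.        , 275.29059262],
       [  0.        , 325.1922621 , 210.81615503],
       [  0.        ,   0.        ,   1.        ]]), 'T_tool_cam': array([[ 9.99999636e-01,  6.47908127e-04,  5.54342082e-04,
         3.58268538e-04],
       [-7.88418795e-04,  9.50179681e-01,  3.11701704e-01,
        -8.10495883e-02],
       [-3.24770516e-04, -3.11702028e-01,  9.50179846e-01,
        -1.46258432e-01],
       [ 0.00000000e+00,  0.00000000e+00,  0.00000000e+00,
         1.00000000e+00]])}
```

View pics/scene0.png

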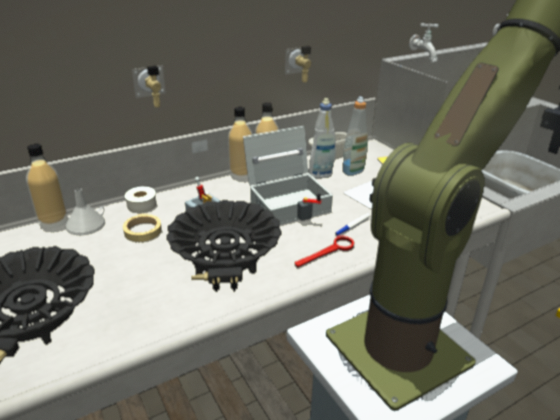

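View pics/side0.png

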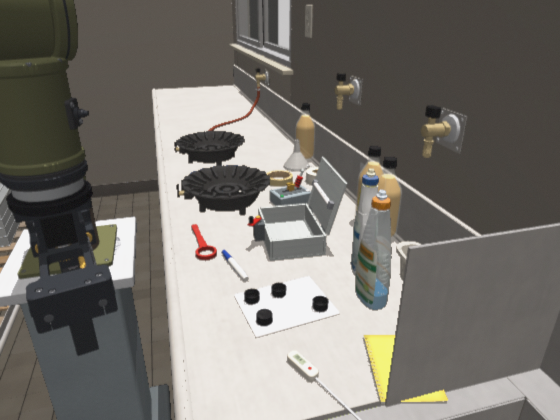

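View pics/wrist0.png

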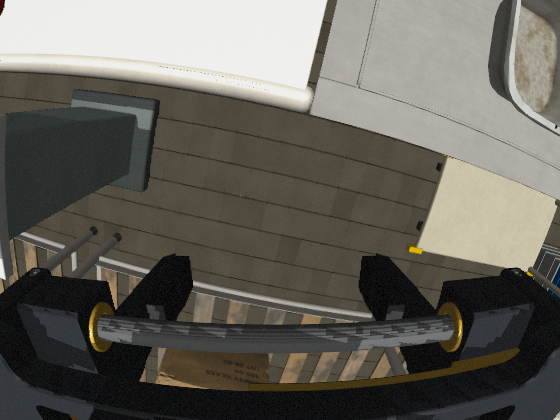

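The side view shows four caps on the board (pixels ~(252,296), (279,290), (265,317), (320,303)), an open sanitiser at ~(292,232), a red latch at ~(255,221) and a switch box at ~(292,193).

```bash
cat > h.py <<'E'
import numpy as np,cv2
from cell import manip, viewer
from scipy.spatial.transform import Rotation as Ro
def Twc(n,pose=None):
    c=viewer.calibration(n)
    if n=="wrist":
        s=pose or manip.read_state(); T=np.eye(4);T[:3,:3]=Ro.from_euler('xyz',s['orientation']).as_matrix();T[:3,3]=s['ee_pos']
        return T@c['T_tool_cam'],c['K']
    R=cv2.Rodrigues(c['rvec'])[0];T=np.eye(4);T[:3,:3]=R.T;T[:3,3]=-R.T@c['tvec'];return T,c['K']
def rays(n,uv,K):
    uv=np.asarray(uv,float);x=(uv[...,0]-K[0,2])/K[0,0];y=(uv[...,1]-K[1,2])/K[1,1]
    if n=="wrist":
        r=np.hypot(x,y)+1e-9;t=np.tan(r)/r;x=x*t;y=y*t
    return np.stack([x,y,np.ones_like(x)],-1)
def cloud(n,d,pose=None):
    T,K=Twc(n,pose);v,u=np.mgrid[0:d.shape[0],0:d.shape[1]]
    P=rays(n,np.stack([u,v],-1),K)*d[...,None]
    return P@T[:3,:3].T+T[:3,3]
def onplane(n,uv,z,pose=None):
    T,K=Twc(n,pose);r=rays(n,uv,K)@T[:3,:3].T;o=T[:3,3]
    return o+r*((z-o[2])/r[...,2])[...,None]
def proj(n,P,pose=None):
    T,K=Twc(n,pose);p=(np.asarray(P)-T[:3,3])@T[:3,:3]
    x,y=p[...,0]/p[...,2],p[...,1]/p[...,2]
    if n=="wrist":
        r=np.hypot(p[...,0],p[...,1])+1e-12;t=np.arctan2(r,p[...,2]);x=p[...,0]/r*t;y=p[...,1]/r*t
    return np.stack([x*K[0,0]+K[0,2],y*K[1,1]+K[1,2]],-1)
def cap(n,f):
    s=manip.read_state();p,d=viewer.capture(n);cv2.imwrite(f"pics/{f}.png",p[:,:,::-1]);np.save(f"pics/{f}.npy",d);return s,p,d
E
python3 - <<'E'
from h import *
p=cv2.imread("pics/side0.png");d=np.load("pics/side0.npy");C=cloud("side",d)
g=p.max(2)
m=((g<60)).astype(np.uint8);m[:275]=0;m[330:]=0;m[:,:238]=0;m[:,340:]=0
n,l,st,ce=cv2.connectedComponentsWithStats(m)
for i in range(1,n):
    if st[i,4]<30: continue
    q=C[l==i];top=q[q[:,2]>np.percentile(q[:,2],90)-0.004]
    print(st[i],ce[i],"top",top[:,2].mean(),(top[:,:2].max(0)+top[:,:2].min(0))/2,np.ptp(top[:,:2],axis=0))
red=((p[:,:,2]>150)&(p[:,:,1]<70)&(p[:,:,0]<70)).astype(np.uint8)
n,l,st,ce=cv2.connectedComponentsWithStats(red)
for i in range(1,n):
    if st[i,4]>8: q=C[l==i];print("red",st[i],q.mean(0),q.min(0),q.max(0))
cv2.imwrite("pics/zs.png",cv2.resize(p[150:330,190:360],None,fx=4,fy=3.3,interpolation=cv2.INTER_CUBIC))
s=cv2.imread("pics/scene0.png");cv2.imwrite("pics/zc.png",cv2.resize(s[110:270,160:400],None,fx=3.3,fy=3.3,interpolation=cv2.INTER_CUBIC))
for n,uv in dict(rimFL=(259,211),rimFR=(264,235),rimBR=(324,232),rimBL=(309,207),edgeT=(343,200),board1=(236,303),board2=(271,331),board3=(338,305)).items():
    pp=C[uv[1]-1:uv[1]+2,uv[0]-1:uv[0]+2].reshape(-1,3);print(n,np.median(pp,0))
E
```

```text
[272 284  13  13 152] [278.25       289.97368421] top 0.03886727427750074 [ 0.35873884 -0.67409756] [0.21711293 0.73515893]
[245 290  14  14 169] [251.43786982 296.18934911] top 0.029241100561779254 [ 0.32906039 -0.67644094] [0.15775603 0.73047218]
[313 297  15  14 175] [319.90285714 303.50857143] top 0.020036524450142444 [ 0.52190715 -0.38834894] [0.03110687 0.0354951 ]
[257 310  15  15 186] [263.95698925 317.31182796] top 0.021949867161712978 [ 0.4018856  -0.39775754] [0.02810415 0.02966972]
red [251 218  10   8  28] [ 0.45332244 -0.10601324  0.07149511] [ 0.438988   -0.123775    0.06799882] [ 0.46956239 -0.08973277  0.07484329]
red [193 227   4   9  11] [ 0.30697415 -0.00414095  0.01114205] [ 0.30465783 -0.02513778  0.0092498 ] [0.30982082 0.01952716 0.01314209]
red [198 236   3   5   9] [ 0.31501039 -0.04678016  0.01196515] [ 0.31161873 -0.05669294  0.01068151] [ 0.31847762 -0.0374783   0.013963  ]
red [197 243  10  13  30] [ 0.31403861 -0.09848667  0.01195885] [ 0.30178109 -0.13030989  0.00977136] [ 0.32835273 -0.07192666  0.01422893]
red [210 249   6   7  12] [ 0.34154626 -0.12915773  0.01287468] [ 0.33189143 -0.13938779  0.01140131] [ 0.34681878 -0.11647931  0.01447848]
rimFL [ 0.48369487 -0.01462913  0.05356357]
rimFR [ 0.4747983  -0.10834819  0.03228434]
rimBR [ 0.61029191 -0.17892984  0.05558544]
rimBL [ 0.62102007 -0.03711306  0.05730906]
edgeT [ 0.78519907  0.09613674 -0.00139952]
board1 [ 3.61440993e-01 -3.23048520e-01 -2.44706259e-04]
board2 [ 0.40871047 -0.42812461  0.00402001]
board3 [ 5.64505879e-01 -3.84956898e-01 -5.54581356e-04]
```

```bash
ls pics
```

```text
scene0.npy
scene0.png
side0.npy
side0.png
wrist0.npy
wrist0.png
zc.png
zs.png
```

View pics/zs.png

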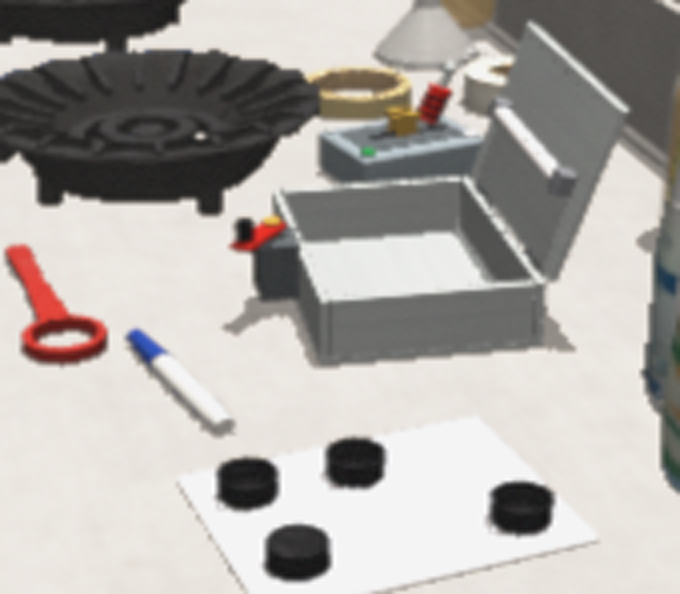

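View pics/zc.png

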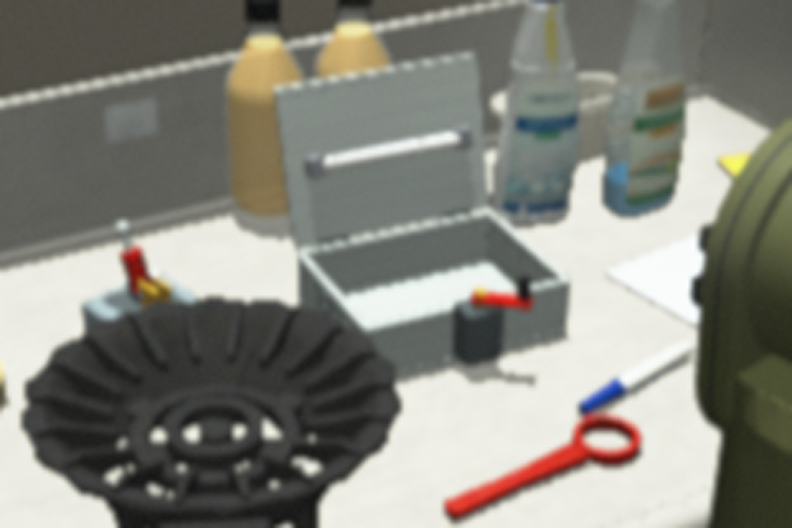

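>>> apply_moves(
  increments="-0.02 -0.045 0 2 0.7;-0.04 -0.09 0 4 0.7;-0.06 -0.135 0 6 0.7;-0.08 -0.18 0 8 0.7;-0.1 -0.225 0 10 0.7;-0.12 -0.27 0 12 0.7;-0.14 -0.315 0 13 0.7;-0.155 -0.36 0 13 0.7",
  grip_force=20,
)

```text
t: 0.95
ee_pos: [0.457, -0.3758, 0.2386]
orientation: [3.141, 0.001, -1.572]
contact_force: [0.5, -0.8, 0.9]
grip_width: 0.0615
```

Run:
```python
from h import *
s,p,d=cap("wrist","w1");print(s['ee_pos'],s['orientation'],s['joints'])
```

```text
[ 0.45701441 -0.37580579  0.23858798] [ 3.14088158e+00  6.67892640e-04 -1.57246323e+00] [ 0.660971    0.64101583 -0.08701428  1.6725209   0.07013547  0.83206093
 -1.02861422]
```

View pics/w1.png

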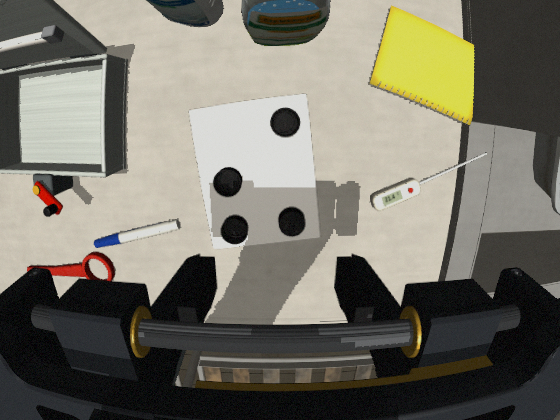

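The wrist view shows four caps at (285,122), (228,181), (234,229), (291,221), and the sanitiser at the left edge.

```bash
cat > caps.py <<'E'
from h import *
def caps(p,d,s,thr=45,box=(180,90,330,260)):
    C=cloud("wrist",d,s);m=((p.max(2)<thr)&(C[...,2]>0.008)&(C[...,2]<0.04)).astype(np.uint8)
    m=cv2.morphologyEx(m,cv2.MORPH_OPEN,np.ones((5,5)))
    x0,y0,x1,y1=box
    mm=np.zeros_like(m);mm[y0:y1,x0:x1]=m[y0:y1,x0:x1]
    n,l,st,ce=cv2.connectedComponentsWithStats(mm);out=[]
    for i in range(1,n):
        if st[i,4]<200: continue
        q=C[l==i];q=q[q[:,2]>.018]
        c,r=cv2.minEnclosingCircle(q[:,:2].astype(np.float32))
        P=onplane("wrist",ce[i],0.018,s)
        print("cap px",ce[i].round(),st[i,4],"ray",P.round(4),"circ",np.round(c,4),round(r,4),"z",np.percentile(q[:,2],95).round(4))
        out.append(c)
    return np.array(out)
E
python3 - <<'E'
from caps import *
p=cv2.imread("pics/w1.png");d=np.load("pics/w1.npy")
s=dict(ee_pos=np.array([0.45701441,-0.37580579,0.23858798]),orientation=np.array([3.14088158e+00,6.67892640e-04,-1.57246323e+00]))
caps(p,d,s)
C=cloud("wrist",d,s)
for uv in [(110,56),(123,62),(105,172),(120,172),(0,172),(60,175)]:print(uv,C[uv[1],uv[0]].round(4))
E
```

```text
cap px [291. 221.] 562 ray [ 0.4047 -0.395   0.018 ] circ [ 0.4041 -0.3957] 0.0157 z 0.0245
(110, 56) [ 0.6073 -0.194   0.0476]
(123, 62) [ 0.6047 -0.1921  0.0099]
(105, 172) [ 0.4756 -0.1808  0.0512]
(120, 172) [ 0.4651 -0.1741  0.    ]
(0, 172) [ 0.486  -0.0021  0.0563]
(60, 175) [ 0.4757 -0.1155  0.0551]
```

```bash
sed -i 's/>0.008)/>0.003)/;s/if st\[i,4\]<200/if st[i,4]<150/;s/MORPH_OPEN,np.ones((5,5))/MORPH_OPEN,np.ones((3,3))/' caps.py
python3 - <<'E'
from caps import *
p=cv2.imread("pics/w1.png");d=np.load("pics/w1.npy")
for uv in [(285,122),(227,181),(234,229)]: print(p[uv[1],uv[0]])
s=dict(ee_pos=np.array([0.45701441,-0.37580579,0.23858798]),orientation=np.array([3.14088158e+00,6.67892640e-04,-1.57246323e+00]))
caps(p,d,s,60)
E
```

```text
[39 42 46]
[29 29 30]
[19 23 21]
cap px [285. 122.] 643 ray [ 0.5221 -0.387   0.018 ] circ [ 0.5224 -0.3868] 0.0161 z 0.0249
cap px [227. 182.] 629 ray [ 0.4536 -0.3205  0.018 ] circ [ 0.4535 -0.3203] 0.0163 z 0.025
cap px [291. 221.] 606 ray [ 0.4046 -0.3953  0.018 ] circ [ 0.4037 -0.3959] 0.0162 z 0.0245
cap px [234. 229.] 600 ray [ 0.3941 -0.3263  0.018 ] circ [ 0.3942 -0.3261] 0.0166 z 0.0247
```

Run:
```python
from h import *
d=np.load("pics/w1.npy");d2=np.load("pics/side0.npy")
s=dict(ee_pos=np.array([0.45701441,-0.37580579,0.23858798]),orientation=np.array([3.14088158e+00,6.67892640e-04,-1.57246323e+00]))
for C in(cloud("wrist",d,s),cloud("side",d2),cloud("scene",np.load("pics/scene0.npy"))):
    for y0,y1 in((-.5,-.2),(-.2,.1)):
        for z0 in(.03,.1,.15,.2,.25):
            q=C[(C[...,0]>.56+.1*(y0>-.3))&(C[...,0]<.85)&(C[...,1]>y0)&(C[...,1]<y1)&(C[...,2]>z0)&(C[...,2]<z0+.04)]
            if len(q):print(y0,z0,len(q),np.percentile(q,2,axis=0).round(3),np.percentile(q,98,axis=0).round(3))
```

```text
-0.5 0.03 1040 [ 0.609 -0.418  0.031] [ 0.652 -0.259  0.069]
-0.5 0.1 1644 [ 0.608 -0.418  0.101] [ 0.639 -0.274  0.139]
-0.5 0.15 446 [ 0.612 -0.406  0.15 ] [ 0.618 -0.363  0.164]
-0.5 0.03 1081 [ 0.608 -0.428  0.031] [ 0.827 -0.206  0.069]
-0.5 0.1 1696 [ 0.608 -0.423  0.101] [ 0.828 -0.208  0.139]
-0.5 0.15 2465 [ 0.614 -0.465  0.15 ] [ 0.841 -0.212  0.189]
-0.5 0.2 2645 [ 0.619 -0.494  0.201] [ 0.842 -0.213  0.239]
-0.5 0.25 2001 [ 0.782 -0.496  0.251] [ 0.842 -0.239  0.289]
-0.2 0.03 263 [ 0.665 -0.197  0.031] [0.827 0.098 0.07 ]
-0.2 0.1 441 [ 0.751 -0.195  0.101] [0.827 0.095 0.139]
-0.2 0.15 1122 [ 0.757 -0.194  0.15 ] [0.841 0.088 0.189]
-0.2 0.2 1155 [ 0.77  -0.194  0.201] [0.842 0.09  0.239]
-0.2 0.25 900 [ 0.837 -0.194  0.251] [0.842 0.091 0.289]
-0.5 0.03 791 [ 0.608 -0.487  0.031] [ 0.831 -0.241  0.069]
-0.5 0.1 1136 [ 0.609 -0.489  0.101] [ 0.833 -0.222  0.139]
-0.5 0.15 1350 [ 0.615 -0.49   0.151] [ 0.847 -0.209  0.189]
-0.5 0.2 1241 [ 0.62  -0.491  0.201] [ 0.847 -0.207  0.239]
-0.5 0.25 910 [ 0.781 -0.494  0.25 ] [ 0.847 -0.207  0.289]
-0.2 0.03 668 [ 0.752 -0.055  0.031] [0.833 0.097 0.069]
-0.2 0.1 756 [ 0.755 -0.122  0.101] [0.833 0.096 0.139]
-0.2 0.15 1486 [ 0.663 -0.161  0.151] [0.847 0.094 0.189]
-0.2 0.2 1329 [ 0.772 -0.19   0.201] [0.847 0.093 0.239]
-0.2 0.25 1225 [ 0.836 -0.194  0.251] [0.847 0.095 0.289]
```

>>> apply_moves(
  increments="0 -0.01 0 -8.5 0.7;0 -0.02 0 -17 0.7;0 -0.03 0 -25.5 0.7;0 -0.04 0 -34 0.7;0 -0.05 0 -42.5 0.7;0 -0.055 0 -51 0.7;0.005 -0.06 0 -59.5 0.7;0.011 -0.065 0 -68 0.7",
)

```text
t: 1.8
ee_pos: [0.5206, -0.389, 0.2384]
orientation: [-3.141, 0.001, -0.379]
contact_force: [0.2, 0.4, -0.6]
grip_width: 0.0617
```

>>> apply_moves(
  increments="0 0 0 -8.5 0.7;0 0 0 -17 0.7;0 0 0 -25.5 0.7;0 0 0.01 -34 0.7;0 0 0.02 -42.5 0.7;0 0 0.03 -51 0.7;0 0 0.04 -59.5 0.7;0 0 0.05 -68 0.7",
)

```text
t: 2.6
ee_pos: [0.5202, -0.3894, 0.188]
orientation: [-3.141, 0.0, 0.807]
contact_force: [0.4, -0.5, -0.5]
grip_width: 0.0619
```

>>> apply_moves(
  increments="0 0 0.01 -8.5 0.7;0 0 0.02 -17 0.7;0 0 0.03 -25.5 0.7;0 0 0.05 -34 0.7;0 0 0.07 -42.5 0.7;0 0 0.09 -44 0.7;0 0 0.1 -44 0.7;0 0 0.1 -44 0.7",
)

```text
t: 3.4
ee_pos: [0.5195, -0.3888, 0.0869]
orientation: [-3.139, -0.001, 1.566]
contact_force: [0.3, 0.5, -0.7]
grip_width: 0.0617
```

Run:
```python
from caps import *
s,p,d=cap("wrist","w2");print(s['ee_pos'],s['orientation'],s['joints'],s['contact_force'])
caps(p,d,s,60,(0,0,560,420))
```

```text
[ 0.51954507 -0.38883441  0.08691932] [-3.13870478e+00 -1.15192488e-03  1.56648385e+00] [ 0.97561101  1.03463935 -0.81208753  1.57657089  0.88603299  0.93697267
  1.41789414] [ 0.33379169  0.52850656 -0.72628252]Traceback (most recent call last):
  File "<stdin>", line 3, in <module>
  File "caps.py", line 13, in caps
    print("cap px",ce[i].round(),st[i,4],"ray",P.round(4),"circ",np.round(c,4),round(r,4),"z",np.percentile(q[:,2],95).round(4))
                                                                                              ~~~~~~~~~~~~~^^^^^^^^^^^
    return _quantile_unchecked(
        a, q, axis, out, overwrite_input, method, keepdims, weights)
    return _ureduce(a,
                    func=_quantile_ureduce_func,
    ...<5 lines>...
                    overwrite_input=overwrite_input,
                    method=method)
    r = func(a, **kwargs)
    result = _quantile(arr,
                       quantiles=q,
    ...<2 lines>...
                       out=out,
                       weights=wgt)
    slices_having_nans = np.isnan(arr[-1, ...])
                                  ~~~^^^^^^^^^
IndexError: index -1 is out of bounds for axis 0 with size 0
```

View pics/w2.png

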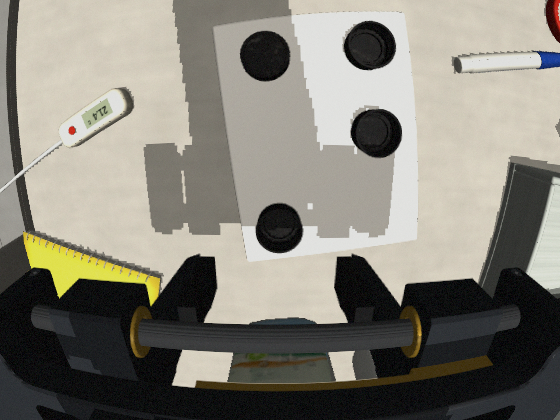

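The caps show at (279,228), (375,133), (265,55), (370,46).

```bash
sed -i 's/        c,r=/        if len(q)<50: continue\n        c,r=/' caps.py
cat >> caps.py <<'E'
def look(f):
    s,p,d=cap("wrist",f);print(s['t'],s['ee_pos'].round(4),s['orientation'].round(3),s['grip_width'],s['joints'].round(2));return s,p,d,caps(p,d,s,60,(0,0,560,300))
E
python3 - <<'E'
from caps import *
look("w3")
E
```

```text
3.45 [ 0.5205 -0.389   0.0883] [-3.141 -0.     1.567] 0.06186221419913131 [ 0.98  1.03 -0.81  1.58  0.89  0.94  1.42]
cap px [369.  44.] 1902 ray [ 0.3936 -0.3261  0.018 ] circ [ 0.3937 -0.326 ] 0.0168 z 0.0249
cap px [265.  54.] 1920 ray [ 0.4033 -0.3955  0.018 ] circ [ 0.4033 -0.3954] 0.016 z 0.0246
cap px [376. 131.] 1872 ray [ 0.4533 -0.3204  0.018 ] circ [ 0.453  -0.3204] 0.0167 z 0.0247
cap px [512. 225.] 2810 ray [ 0.5239 -0.1827  0.018 ] circ [ 0.531  -0.1866] 0.0609 z 0.0386
cap px [279. 226.] 1767 ray [ 0.5218 -0.3868  0.018 ] circ [ 0.5218 -0.3864] 0.0167 z 0.0247
cap px [ 17. 258.] 795 ray [ 0.5572 -0.6385  0.018 ] circ [ 0.554  -0.6314] 0.018 z 0.0387
```

>>> apply_moves(
  increments="0.0025 0.0015 0.03 0 0.7;0.0025 0.0015 0.06 0 0.7;0.0025 0.0015 0.078 0 0.7;0.0025 0.0015 0.078 0 0.7;0.0025 0.0015 0.078 0 0.25;0.0025 0.0015 0.078 0 0.2;0.0025 0.0015 0.078 0 0.2;0.0025 0.0015 0.078 0 0.2",
  grip_force=25,
)

```text
t: 4.3
ee_pos: [0.5228, -0.3869, 0.0118]
orientation: [3.14, 0.001, 1.569]
contact_force: [-0.6, 1.2, 4.9]
grip_width: 0.0322
```

>>> apply_moves(
  increments="0 0 -0.04 0 0.2;0 0 -0.08 0 0.2;0.02 0 -0.12 0 0.2;0.06 0 -0.13 0 0.2;0.105 0 -0.13 0 0.2;0.15 0 -0.13 0 0.2;0.195 0 -0.13 0 0.2;0.24 0 -0.13 0 0.2",
)

```text
t: 5.1
ee_pos: [0.5226, -0.1451, 0.1414]
orientation: [3.141, 0.0, 1.568]
contact_force: [1.1, -0.3, 0.5]
grip_width: 0.0327
```

Run:
```python
from caps import *
s,p,d=cap("wrist","w4");print(s['t'],s['ee_pos'].round(4),s['orientation'],s['grip_width'],s['joints'].round(2))
```

```text
5.1 [ 0.5226 -0.1451  0.1414] [3.14056579e+00 3.50071225e-04 1.56829389e+00] 0.032688098866334794 [ 0.66  0.85 -0.82  1.89  0.86  0.81  0.92]
```

View pics/w4.png

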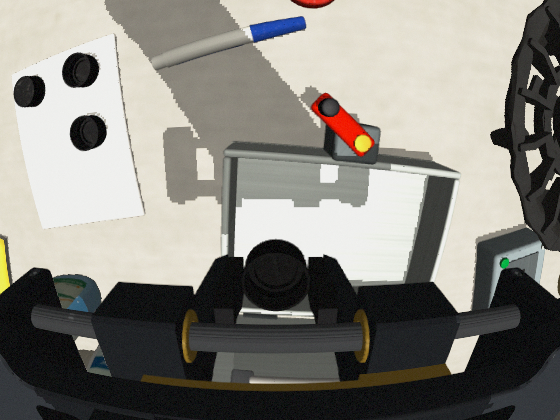

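The cap is held at (275,272). The sanitiser's front rim runs from (228,148) to (457,176), with the peg top at (328,104), the pivot at (363,144) and the green lens at (505,263).

Run:
```python
from h import *
d=np.load("pics/w4.npy");s=dict(ee_pos=np.array([.5226,-.1451,.1414]),orientation=np.array([3.14056579e+00,3.50071225e-04,1.56829389e+00]))
for n,uv,z in [("FR outer",(225,146),.056),("FL outer",(459,174),.056),("peg",(328,104),.091),("piv",(363,144),.073),("lens",(505,263),.04)]:
    print(n,onplane("wrist",np.array(uv),z,s).round(4))
C=cloud("wrist",d,s)
m=np.abs(C[...,2]-.056)<.003
m&=(C[...,0]>.44)&(C[...,0]<.65)&(C[...,1]>-.22)&(C[...,1]<.05)
q=C[m];h=cv2.convexHull(q[:,:2].astype(np.float32));print(len(q));r=cv2.minAreaRect(h);print(r,cv2.boxPoints(r))
cv2.imwrite("pics/m.png",(m*255).astype(np.uint8))
m=np.abs(C[...,2]-.04)<.003
m&=(C[...,0]>.4)&(C[...,0]<.8)&(C[...,1]>.03)&(C[...,1]<.3)
q=C[m];print(len(q),q.min(0),q.max(0));
```

```text
FR outer [ 0.4685 -0.1815  0.056 ]
FL outer [0.4864 0.0036 0.056 ]
peg [ 0.4387 -0.1138  0.091 ]
piv [ 0.4646 -0.0862  0.073 ]
lens [0.5807 0.0948 0.04  ]
3881
((0.5351772904396057, -0.09247608482837677), (0.19111691415309906, 0.16727836430072784), 86.39834594726562) [[ 0.44570038 -0.18259165]
 [ 0.61264837 -0.19309998]
 [ 0.6246542  -0.00236052]
 [ 0.4577062   0.00814781]]
1580 [0.400299   0.0774153  0.03700012] [0.6366816  0.16703444 0.04298219]
```

View pics/m.png

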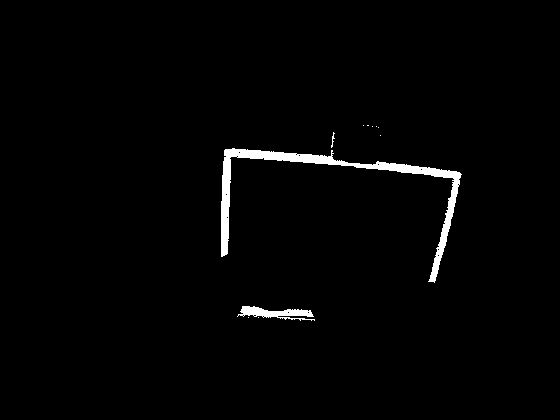

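Run:
```python
from h import *
from scipy.optimize import least_squares
d=np.load("pics/w4.npy");s=dict(ee_pos=np.array([.5226,-.1451,.1414]),orientation=np.array([3.14056579e+00,3.50071225e-04,1.56829389e+00]))
C=cloud("wrist",d,s)
m=np.abs(C[...,2]-.056)<.004
v,u=np.mgrid[0:420,0:560]
F=m&(v>145)&(v<182)&(u>222)&(u<462)&~((u>322)&(u<385)); R=m&(u>218)&(u<232)&(v>165)&(v<260); L=m&(u>425)&(u<460)&(v>185)&(v<285)
def loc(q,P):
    c,sn=np.cos(P[2]),np.sin(P[2]);dx=q[:,0]-P[0];dy=q[:,1]-P[1];return c*dx+sn*dy,-sn*dx+c*dy
qF,qR,qL=C[F],C[R],C[L]
f=lambda P:np.r_[loc(qF,P)[0]+.067,loc(qR,P)[1]+.092,loc(qL,P)[1]-.092]
r=least_squares(f,[.545,-.09,-.08],loss='soft_l1',f_scale=.002);P=r.x;print(P,np.rad2deg(P[2]),np.abs(f(P)).mean(),[np.mean(a) for a in(loc(qF,P)[0],loc(qR,P)[1],loc(qL,P)[1])])
# switch box top
M=(np.abs(C[...,2]-.04)<.003)&(u>470)&(v>220)&(v<320);q=C[M];print(len(q));rr=cv2.minAreaRect(q[:,:2].astype(np.float32));print(rr,cv2.boxPoints(rr))
```

```text
[ 0.54737368 -0.09430318 -0.07008761] -4.015724325612692 0.002283672722327568 [np.float64(-0.06603376062453624), np.float64(-0.09117429458737414), np.float64(0.09128971074857906)]
1303
((0.5948286056518555, 0.12157320976257324), (0.06675469130277634, 0.08101943880319595), 13.868391036987305) [[0.55271435 0.15290172]
 [0.57213414 0.0742441 ]
 [0.63694286 0.0902447 ]
 [0.6175231  0.16890232]]
```

>>> apply_moves(
  increments="0 0.03 0.02 0 0.2;0 0.045 0.06 0 0.2;0 0.045 0.1 0 0.2;0 0.045 0.122 0 0.2;0 0.045 0.122 0 0.2;0 0.045 0.122 0 0.5;0 0.045 0.122 0 0.55;0 0.045 0.1 0 0.55",
)

```text
t: 5.95
ee_pos: [0.5671, -0.1448, 0.0407]
orientation: [-3.14, -0.003, 1.57]
contact_force: [0.2, -0.4, 0.3]
grip_width: 0.0486
```

>>> apply_moves(
  increments="0 0 -0.04 0 0.6;0 0 -0.075 0 0.7;-0.045 -0.02 -0.095 0 0.7;-0.09 -0.05 -0.095 0 0.7;-0.13 -0.08 -0.09 0 0.7;-0.17 -0.11 -0.07 0 0.7;-0.175 -0.113 -0.03 0 0.7;-0.175 -0.113 -0.02 0 0.7",
)

```text
t: 6.75
ee_pos: [0.45, -0.325, 0.059]
orientation: [-3.136, 0.002, 1.562]
contact_force: [-0.3, 0.6, 0.4]
grip_width: 0.0616
```

Run:
```python
from caps import *
look("w5")
```

```text
6.75 [ 0.45  -0.325  0.059] [-3.136e+00  2.000e-03  1.562e+00] 0.0616012326143623 [ 0.95  0.98 -0.73  1.88  1.02  0.72  1.16]
cap px [274. 151.] 2528 ray [ 0.3939 -0.3258  0.018 ] circ [ 0.3934 -0.3257] 0.0164 z 0.0248
cap px [162. 168.] 2337 ray [ 0.4024 -0.3939  0.018 ] circ [ 0.4026 -0.3949] 0.0163 z 0.0246
cap px [283. 245.] 2270 ray [ 0.4526 -0.3203  0.018 ] circ [ 0.4526 -0.3201] 0.0166 z 0.0245
cap px [548. 250.] 729 ray [ 0.467  -0.0925  0.018 ] circ [ 0.4635 -0.0955] 0.0166 z 0.0382
```

View pics/w5.png

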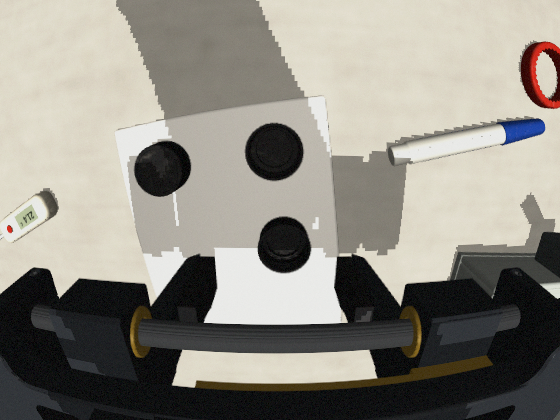

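The next cap is at (283,245), right under the gripper.

>>> apply_moves(
  increments="0 -0.002 0.025 0 0.7;0 -0.002 0.045 0 0.7;0 -0.002 0.05 0 0.7;0 -0.002 0.05 0 0.2;0 -0.002 0.05 0 0.2;0 -0.002 0.05 0 0.2;0 -0.002 0.03 0 0.2;0 -0.002 -0.01 0 0.2",
)

```text
t: 7.6
ee_pos: [0.4509, -0.3209, 0.0701]
orientation: [-3.138, -0.002, 1.569]
contact_force: [1.3, -1.2, -0.2]
grip_width: 0.0243
```

>>> apply_moves(
  increments="0.02 0.01 -0.04 0 0.2;0.06 0.03 -0.06 0 0.2;0.1 0.05 -0.06 0 0.2;0.14 0.06 -0.06 0 0.2;0.18 0.068 -0.06 0 0.2;0.22 0.068 -0.06 0 0.2;0.25 0.068 -0.06 0 0.2;0.255 0.068 -0.04 0 0.2",
)

```text
t: 8.4
ee_pos: [0.5234, -0.0605, 0.1139]
orientation: [3.134, -0.004, 1.576]
contact_force: [0.5, -0.2, 0.0]
grip_width: 0.0174
```

The grip closed to 17 mm, so the cap was lost. I'll look.

Run:
```python
from caps import *
look("w6");cap("side","s6")
```

```text
8.4 [ 0.5234 -0.0605  0.1139] [ 3.134 -0.004  1.576] 0.01735378003257599 [ 0.48  0.86 -0.77  1.96  0.93  0.71  0.7 ]
cap px [499.  24.] 185 ray [0.3516 0.1318 0.018 ] circ [0.3578 0.1213] 0.0137 z 0.0372
cap px [549.  33.] 380 ray [0.342  0.2003 0.018 ] circ [0.3466 0.1888] 0.0204 z 0.0371
cap px [ 7. 81.] 436 ray [ 0.3957 -0.3121  0.018 ] circ [ 0.3943 -0.3193] 0.0145 z 0.0245
cap px [ 10. 141.] 670 ray [ 0.4536 -0.3127  0.018 ] circ [ 0.4539 -0.3185] 0.0164 z 0.0248
cap px [539. 191.] 517 ray [0.5007 0.2028 0.018 ] circ [0.4983 0.1896] 0.036 z 0.0374
cap px [175. 258.] 1212 ray [ 0.5657 -0.1465  0.018 ] circ [ 0.5658 -0.1468] 0.0168 z 0.0257
cap px [439. 267.] 1081 ray [0.5769 0.0924 0.018 ] circ [0.5853 0.1095] 0.0355 z 0.0349
```

View pics/w6.png

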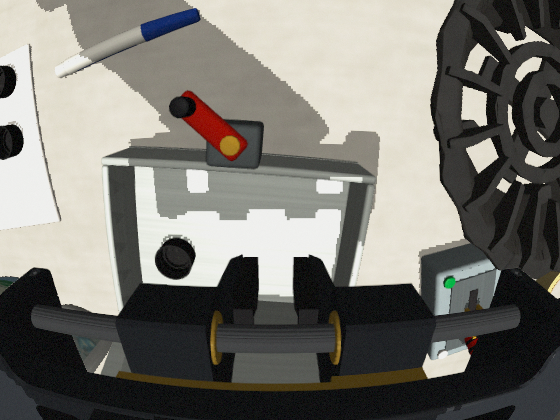

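View pics/s6.png

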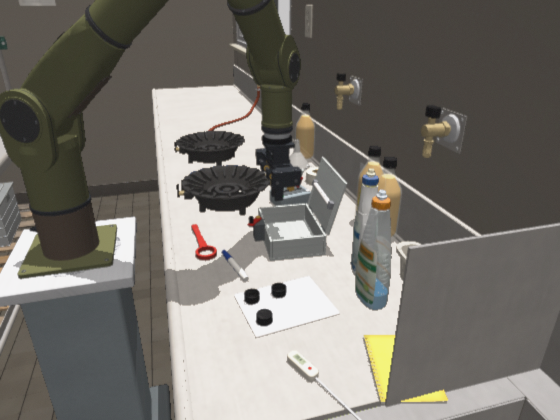

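>>> apply_moves(
  increments="-0.04 -0.01 -0.02 0 0.6;-0.085 -0.02 -0.02 0 0.7;-0.13 -0.035 -0.02 0 0.7;-0.175 -0.045 -0.01 0 0.7;-0.22 -0.055 0.02 0 0.7;-0.255 -0.0675 0.05 0 0.7;-0.255 -0.0675 0.08 0 0.7;-0.255 -0.0675 0.1 0 0.7",
)

```text
t: 9.3
ee_pos: [0.4502, -0.3251, 0.0093]
orientation: [-3.139, 0.001, 1.562]
contact_force: [0.4, 0.9, 0.6]
grip_width: 0.0616
```

>>> apply_moves(
  increments="0 0 0 0 0.6;0 0 0 0 0.2;0 0 0 0 0.2;0 0 0 0 0.2;0 0 0 0 0.2;0 0 0 0 0.2;0 0 -0.03 0 0.2;0 0 -0.07 0 0.2",
)

```text
t: 10.1
ee_pos: [0.4517, -0.3209, 0.0806]
orientation: [-3.138, -0.001, 1.569]
contact_force: [0.6, -0.4, -0.1]
grip_width: 0.0325
```

>>> apply_moves(
  increments="0.02 0.01 -0.04 0 0.2;0.06 0.025 -0.05 0 0.2;0.1 0.04 -0.05 0 0.2;0.14 0.06 -0.05 0 0.2;0.18 0.08 -0.05 0 0.2;0.22 0.1 -0.05 0 0.2;0.26 0.115 -0.05 0 0.2;0.27 0.115 -0.03 0 0.2",
)

```text
t: 10.9
ee_pos: [0.5727, -0.0437, 0.114]
orientation: [3.132, -0.006, 1.576]
contact_force: [-0.5, 0.4, -0.8]
grip_width: 0.0323
```

>>> apply_moves(
  increments="0 0 0.03 0 0.2;0 0 0.07 0 0.2;0 0 0.09 0 0.2;0 0 0.09 0 0.2;0 0 0.09 0 0.5;0 0 0.09 0 0.55;0 0 0.05 0 0.55;0 0 0 0 0.6",
)

```text
t: 11.7
ee_pos: [0.5675, -0.0518, 0.1116]
orientation: [-3.139, -0.0, 1.569]
contact_force: [1.1, -0.5, 0.2]
grip_width: 0.0524
```

Run:
```python
from caps import *
look("w7")
```

```text
11.7 [ 0.5675 -0.0518  0.1116] [-3.139 -0.     1.569] 0.052403006180057145 [ 0.44  0.91 -0.77  1.82  0.87  0.8   0.77]
cap px [507. 120.] 159 ray [0.4819 0.1502 0.018 ] circ [0.4819 0.135 ] 0.0095 z 0.0376
cap px [525. 150.] 174 ray [0.5064 0.1782 0.018 ] circ [0.506  0.1693] 0.0165 z 0.0383
cap px [159. 212.] 1365 ray [ 0.5661 -0.1465  0.018 ] circ [ 0.5658 -0.1466] 0.0166 z 0.0257
cap px [275. 214.] 1464 ray [ 0.5673 -0.0521  0.018 ] circ [ 0.5669 -0.0518] 0.0166 z 0.0257
cap px [441. 234.] 1503 ray [0.586  0.0924 0.018 ] circ [0.5958 0.1101] 0.0417 z 0.0346
```

View pics/w7.png

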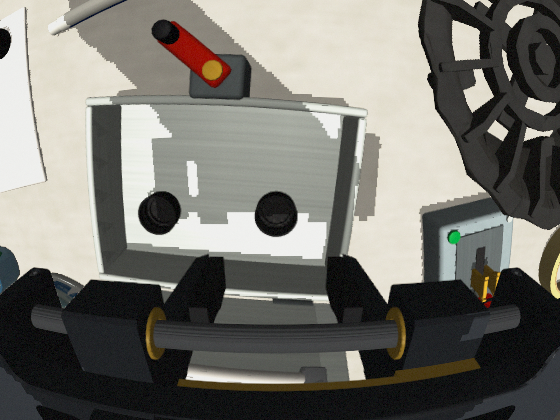

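>>> apply_moves(
  increments="-0.04 -0.025 -0.01 0 0.55;-0.08 -0.05 -0.01 0 0.55;-0.12 -0.075 -0.01 0 0.55;-0.16 -0.1 -0.01 0 0.55;-0.2 -0.125 -0.01 0 0.55;-0.24 -0.15 -0.01 0 0.55;-0.27 -0.17 0.01 0 0.55;-0.276 -0.1745 0.03 0 0.55",
)

```text
t: 12.55
ee_pos: [0.3902, -0.3331, 0.0814]
orientation: [-3.141, 0.005, 1.56]
contact_force: [-0.4, 0.1, -0.4]
grip_width: 0.0484
```

Run:
```python
from caps import *
look("w8")
```

```text
12.55 [ 0.3902 -0.3331  0.0814] [-3.141  0.005  1.56 ] 0.04839012707377059 [ 1.03  0.9  -0.72  2.01  1.04  0.65  1.17]
cap px [287. 232.] 1868 ray [ 0.3931 -0.3258  0.018 ] circ [ 0.3932 -0.3257] 0.0168 z 0.0246
cap px [191. 241.] 1644 ray [ 0.4004 -0.3945  0.018 ] circ [ 0.4022 -0.3947] 0.016 z 0.0245
```

>>> apply_moves(
  increments="0 0 0.02 0 0.55;0 0 0.05 0 0.55;0 0 0.07 0 0.55;0 0 0.07 0 0.55;0 0 0.07 0 0.2;0 0 0.07 0 0.2;0 0 0.07 0 0.2;0 0 0.07 0 0.2",
)

```text
t: 13.4
ee_pos: [0.3946, -0.3275, 0.0123]
orientation: [3.139, 0.001, 1.569]
contact_force: [0.1, 0.7, 6.8]
grip_width: 0.0325
```

>>> apply_moves(
  increments="0 0 0 0 0.2;0 0 -0.04 0 0.2;0 0 -0.08 0 0.2;0.03 0.02 -0.11 0 0.2;0.07 0.045 -0.11 0 0.2;0.11 0.07 -0.11 0 0.2;0.15 0.1 -0.11 0 0.2;0.18 0.126 -0.11 0 0.2",
)

```text
t: 14.2
ee_pos: [0.5212, -0.1445, 0.1219]
orientation: [3.14, -0.001, 1.571]
contact_force: [1.4, -0.9, -0.9]
grip_width: 0.0321
```

>>> apply_moves(
  increments="0 -0.003 0.03 0 0.2;0 -0.003 0.07 0 0.2;0 -0.003 0.101 0 0.2;0 -0.003 0.101 0 0.2;0 -0.003 0.101 0 0.5;0 -0.003 0.101 0 0.5;0 -0.003 0.06 0 0.5;0 -0.003 0.01 0 0.55",
)

```text
t: 15.0
ee_pos: [0.5157, -0.1471, 0.1124]
orientation: [-3.139, -0.001, 1.57]
contact_force: [1.0, -0.8, 0.4]
grip_width: 0.0477
```

>>> apply_moves(
  increments="-0.03 -0.015 0 0 0.55;-0.065 -0.03 0 0 0.55;-0.1 -0.045 0 0 0.55;-0.135 -0.06 0 0 0.55;-0.17 -0.075 0 0 0.55;-0.21 -0.095 0 0 0.55;-0.248 -0.113 0.02 0 0.55;-0.248 -0.113 0.04 0 0.55",
)

```text
t: 15.8
ee_pos: [0.3985, -0.4041, 0.0722]
orientation: [-3.14, 0.008, 1.556]
contact_force: [0.3, -0.2, 0.2]
grip_width: 0.0486
```

Run:
```python
from caps import *
look("w9")
```

```text
15.8 [ 0.3985 -0.4041  0.0722] [-3.14   0.008  1.556] 0.048607846152647835 [ 1.11  0.96 -0.73  1.85  0.97  0.73  1.38]
cap px [289. 236.] 1987 ray [ 0.4012 -0.3957  0.018 ] circ [ 0.402  -0.3955] 0.0161 z 0.0246
```

>>> apply_moves(
  increments="-0.001 -0.001 0.02 0 0.55;-0.001 -0.001 0.04 0 0.55;-0.001 -0.001 0.06 0 0.55;-0.001 -0.001 0.06 0 0.55;-0.001 -0.001 0.06 0 0.2;-0.001 -0.001 0.06 0 0.2;-0.001 -0.001 0.06 0 0.2;-0.001 -0.001 0.06 0 0.2",
)

```text
t: 16.65
ee_pos: [0.4033, -0.3966, 0.0126]
orientation: [3.139, 0.001, 1.569]
contact_force: [-0.9, 0.1, 7.0]
grip_width: 0.0323
```

>>> apply_moves(
  increments="0 0 0 0 0.2;0 0 -0.04 0 0.2;0 0 -0.08 0 0.2;0.04 0.015 -0.11 0 0.2;0.085 0.03 -0.11 0 0.2;0.13 0.045 -0.11 0 0.2;0.175 0.06 -0.11 0 0.2;0.22 0.075 -0.11 0 0.2",
)

```text
t: 17.45
ee_pos: [0.4782, -0.1749, 0.1217]
orientation: [3.14, 0.001, 1.569]
contact_force: [1.0, -0.1, -0.7]
grip_width: 0.0324
```

>>> apply_moves(
  increments="0.045 0.015 0 0 0.2;0.09 0.03 0 0 0.2;0.125 0.04 0.02 0 0.2;0.125 0.04 0.06 0 0.2;0.125 0.04 0.1 0 0.2;0.125 0.04 0.101 0 0.2;0.125 0.04 0.101 0 0.4;0.125 0.04 0.101 0 0.5",
)

```text
t: 18.25
ee_pos: [0.5191, -0.0515, 0.0216]
orientation: [3.139, -0.0, 1.568]
contact_force: [-0.4, -0.3, 0.2]
grip_width: 0.0412
```

>>> apply_moves(
  increments="0 0 0 0 0.5;0 0 -0.03 0 0.5;0 0 -0.07 0 0.5;0 0 -0.11 0 0.5;0 0 -0.15 0 0.5;0 -0.03 -0.18 0 0.5;0 -0.06 -0.2 0 0.5;0 -0.06 -0.2 0 0.5",
)

```text
t: 19.05
ee_pos: [0.4554, -0.0519, 0.223]
orientation: [3.139, 0.003, 1.57]
contact_force: [0.9, 0.3, -0.3]
grip_width: 0.0443
```

Run:
```python
from caps import *
look("w10");cap("side","s10")
```

```text
19.05 [ 0.4554 -0.0519  0.223 ] [3.139e+00 3.000e-03 1.570e+00] 0.0443378009126907 [ 0.57  0.63 -0.89  2.05  0.7   0.79  0.82]
cap px [502. 163.] 1724 ray [0.4241 0.2406 0.018 ] circ [0.4239 0.1943] 0.0841 z 0.039
cap px [476. 129.] 150 ray [0.3846 0.1916 0.018 ] circ [0.3865 0.1813] 0.0123 z 0.0365
cap px [197. 230.] 618 ray [ 0.5144 -0.1461  0.018 ] circ [ 0.5146 -0.1463] 0.0167 z 0.026
cap px [455. 226.] 315 ray [0.5106 0.1789 0.018 ] circ [0.5014 0.1651] 0.024 z 0.0387
cap px [276. 232.] 590 ray [ 0.516 -0.052  0.018] circ [ 0.5152 -0.0517] 0.0159 z 0.0256
cap px [194. 264.] 201 ray [ 0.5603 -0.1536  0.018 ] circ [ 0.5633 -0.1499] 0.0151 z 0.0259
cap px [276. 270.] 600 ray [ 0.5664 -0.052   0.018 ] circ [ 0.5667 -0.0516] 0.0165 z 0.0255
cap px [389. 271.] 353 ray [0.5713 0.0921 0.018 ] circ [0.5764 0.0977] 0.0214 z 0.0344
```

View pics/w10.png

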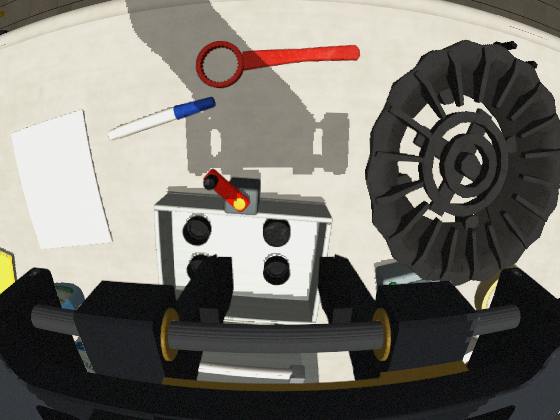

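View pics/s10.png

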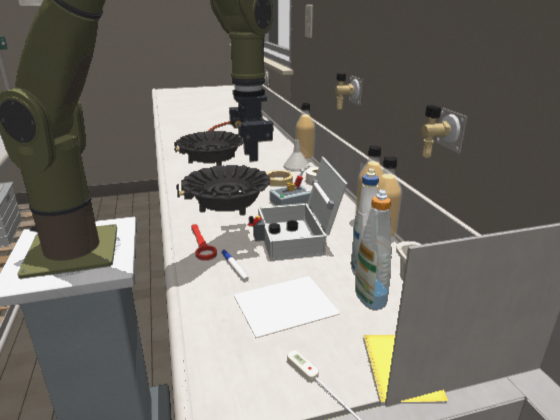

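All four caps are in the chamber ((197,230), (276,232), (197,266), (276,270)) and the board is empty. Next I'll measure the lid.

Run:
```python
from h import *
P=[.5474,-.0943,-.0701]
for n,f in(("scene","scene0"),("side","side0"),("side","s10")):
    C=cloud(n,np.load(f"pics/{f}.npy")).reshape(-1,3);c,sn=np.cos(P[2]),np.sin(P[2]);dx=C[:,0]-P[0];dy=C[:,1]-P[1];x=c*dx+sn*dy;y=-sn*dx+c*dy;z=C[:,2]
    for lo in(.08,.11,.14,.165,.18,.19,.2,.21):
        k=(x>.05)&(x<.14)&(abs(y)<.085)&(abs(z-lo)<.005)
        if k.sum()>5:print(f,lo,k.sum(),np.percentile(x[k],[5,50,95]).round(4),np.percentile(y[k],[2,98]).round(3))
    k=(x>.11)&(abs(y)<.1)&(z>.05)&(z<.25);print(' behind',np.percentile(x[k],[0.5,2,10]) if k.any() else None)
```

```text
scene0 0.08 188 [0.0733 0.0776 0.0822] [-0.079  0.081]
scene0 0.11 193 [0.0811 0.0859 0.0905] [-0.079  0.08 ]
scene0 0.14 202 [0.0878 0.0938 0.0984] [-0.082  0.083]
scene0 0.165 193 [0.0962 0.1006 0.105 ] [-0.082  0.082]
scene0 0.18 208 [0.1005 0.1048 0.1103] [-0.083  0.081]
scene0 0.19 161 [0.1031 0.1074 0.1129] [-0.079  0.082]
 behind [0.11068848 0.19637098 0.21077962]
side0 0.08 100 [0.0746 0.0766 0.0783] [-0.08   0.081]
side0 0.11 49 [0.0824 0.0841 0.0854] [-0.08   0.077]
side0 0.14 106 [0.0905 0.0928 0.0947] [-0.081  0.08 ]
side0 0.165 105 [0.0978 0.0996 0.1019] [-0.082  0.08 ]
side0 0.18 105 [0.102  0.1037 0.1058] [-0.084  0.08 ]
side0 0.19 95 [0.1047 0.1067 0.1117] [-0.081  0.078]
 behind [0.19919487 0.20194862 0.22496618]
s10 0.08 99 [0.0745 0.0766 0.0782] [-0.084  0.075]
s10 0.11 48 [0.0827 0.0841 0.0852] [-0.083  0.071]
s10 0.14 107 [0.0907 0.0928 0.0947] [-0.081  0.08 ]
s10 0.165 112 [0.0975 0.0997 0.1016] [-0.082  0.084]
s10 0.18 108 [0.1019 0.1036 0.1055] [-0.083  0.081]
s10 0.19 98 [0.1045 0.1067 0.1115] [-0.08   0.081]
 behind [0.19855409 0.20209139 0.22493817]
```

>>> apply_moves(
  increments="0 0 -0.03 0 0;-0.01 0.03 -0.06 0 0;-0.02 0.07 -0.06 0 0;-0.03 0.11 -0.06 0 0;-0.04 0.15 -0.06 0 0;-0.05 0.19 -0.06 0 0;-0.055 0.22 -0.06 0 0;-0.055 0.232 -0.06 0 0",
)

```text
t: 19.95
ee_pos: [0.6925, -0.1082, 0.2778]
orientation: [3.142, -0.001, 1.566]
contact_force: [-0.1, -0.4, 0.9]
grip_width: 0.0004
```

>>> apply_moves(
  increments="0 0 0 0 0;0 0 0.02 0 0;0 0 0.04 0 0;0 0 0.06 0 0;0 0 0.08 0 0;0 0 0.1 0 0;0 0 0.112 0 0;0 0 0.112 0 0",
)

```text
t: 20.75
ee_pos: [0.6883, -0.1072, 0.1658]
orientation: [-3.138, 0.0, 1.569]
contact_force: [1.0, 0.4, 0.2]
grip_width: 0.0003
```

Run:
```python
from h import *
s,_,_=cap("side","s11");cap("wrist","w11");cap("scene","c11");print(s['ee_pos'],s['orientation'],s['joints'],s['grip_width'])
p=cv2.imread("pics/s11.png");cv2.imwrite("pics/s11z.png",cv2.resize(p[60:300,200:420],None,fx=3,fy=2.5))
p=cv2.imread("pics/c11.png");cv2.imwrite("pics/c11z.png",cv2.resize(p[60:260,180:400],None,fx=3,fy=3))
```

```text
[ 0.68826154 -0.10723258  0.16576756] [-3.13776363e+00  2.60385862e-04  1.56912311e+00] [ 0.45608116  0.97801509 -0.81197088  1.36668494  0.73562821  1.11250552
  1.10900795] 0.00030922629434687013
```

View pics/s11z.png

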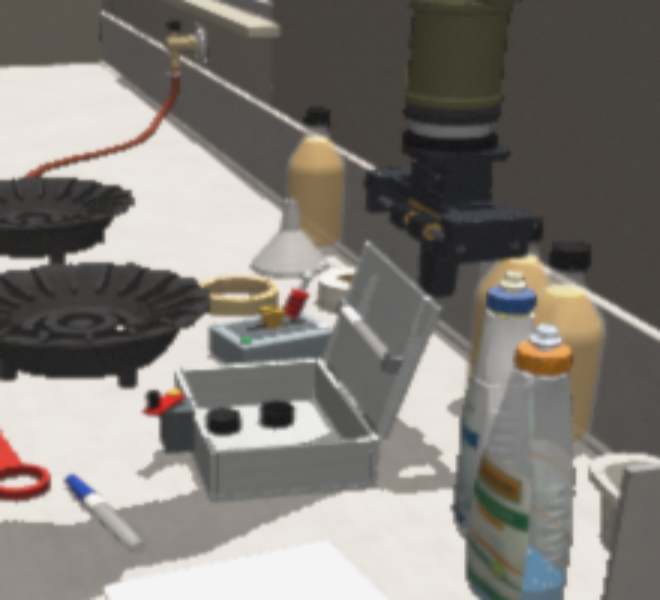

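View pics/c11z.png

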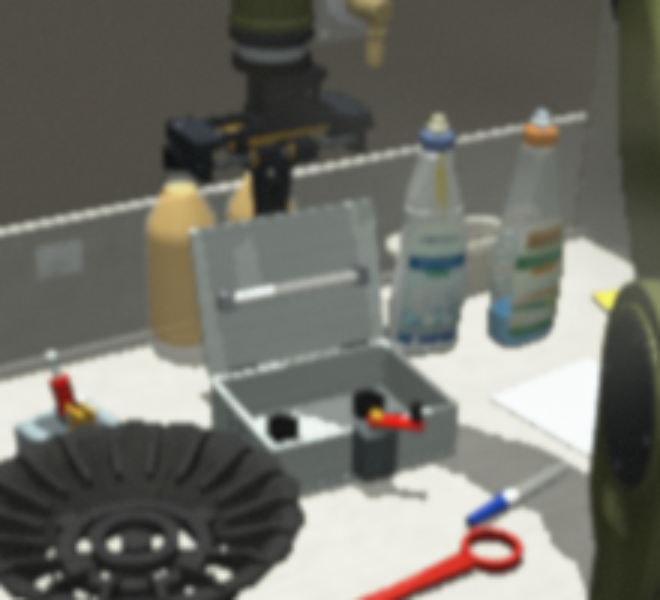

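The fingers are behind the lid, in front of the bottles.

>>> apply_moves(
  increments="0 -0.02 0 0 0;0 -0.035 0 0 0;0 -0.05 0.001 0 0;0 -0.065 0.002 0 0;0 -0.08 0.004 0 0;0 -0.093 0.007 0 0;0 -0.105 0.011 0 0;0 -0.114 0.015 0 0",
)

```text
t: 21.7
ee_pos: [0.5777, -0.1053, 0.1549]
orientation: [3.135, -0.002, 1.569]
contact_force: [1.4, 1.4, 1.2]
grip_width: 0.0007
```

Run:
```python
from h import *
s,_,_=cap("side","s12");print(s['ee_pos'],s['contact_force'])
p=cv2.imread("pics/s12.png");cv2.imwrite("pics/s12z.png",cv2.resize(p[60:300,200:420],None,fx=3,fy=2.5))
```

```text
[ 0.57772699 -0.10532856  0.15494031] [1.42685263 1.35863019 1.23891836]
```

View pics/s12z.png

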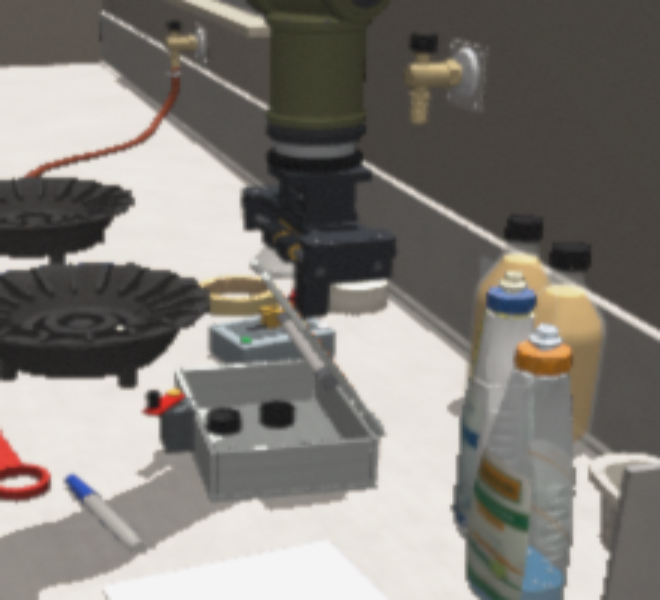

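>>> apply_moves(
  increments="0 -0.012 0.006 0 0;0 -0.022 0.014 0 0;0 -0.032 0.025 0 0;0 -0.041 0.037 0 0;0 -0.048 0.05 0 0;0 -0.053 0.063 0 0;0 -0.057 0.077 0 0;0 -0.06 0.088 0 0",
)

```text
t: 22.55
ee_pos: [0.5175, -0.1063, 0.0654]
orientation: [3.138, 0.0, 1.569]
contact_force: [0.8, -0.6, 1.5]
grip_width: 0.0005
```

>>> apply_moves(
  increments="0 0 0.004 0 0;0 0 0.007 0 0;0 0 0.009 0 0;0 0 0.011 0 0;0 0 0.011 0 0;0 0 0.011 0 0;0 0 0.011 0 0;0 0 0.011 0 0",
)

```text
t: 23.35
ee_pos: [0.5168, -0.1063, 0.0627]
orientation: [3.135, 0.007, 1.57]
contact_force: [-20.3, -1.5, 79.2]
grip_width: 0.0007
```

Run:
```python
from h import *
s,_,_=cap("side","s13");print(s['ee_pos'],s['contact_force'])
p=cv2.imread("pics/s13.png");cv2.imwrite("pics/s13z.png",cv2.resize(p[60:300,200:420],None,fx=3,fy=2.5))
```

```text
[ 0.51683426 -0.1063399   0.06271585] [-20.27121162  -1.46879647  79.18416213]
```

View pics/s13z.png

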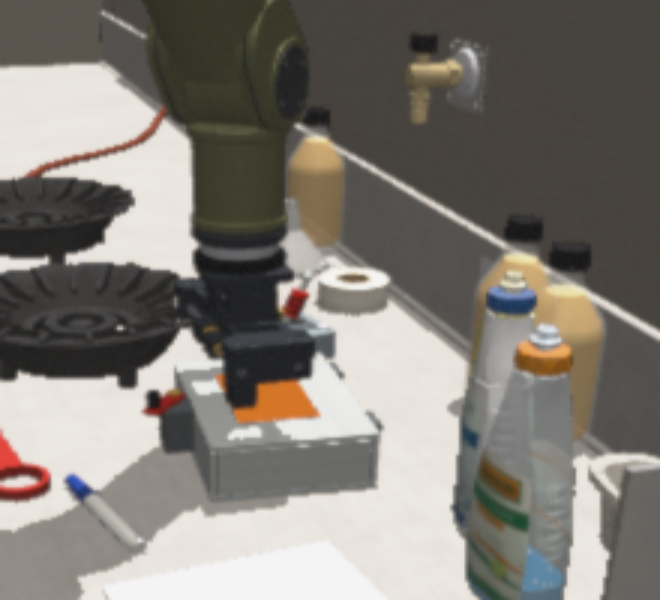

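The lid is pressed home: TCP z is 62.7 mm against 63 mm expected, with 79 N. I'll back off and look at the latch.

>>> apply_moves(
  increments="0 0 -0.012 0 0;0 0 -0.03 0 0;0 0 -0.06 0 0.2;0 -0.01 -0.09 0 0.4;0 -0.02 -0.11 0 0.4;0 -0.03 -0.12 0 0.4;0 -0.03 -0.12 0 0.4;0 -0.03 -0.12 0 0.4",
)

```text
t: 24.2
ee_pos: [0.4859, -0.1069, 0.1735]
orientation: [3.142, 0.001, 1.568]
contact_force: [1.0, -0.4, -0.1]
grip_width: 0.0354
```

Run:
```python
from h import *
s,p,d=cap("wrist","w14");print(s)
C=cloud("wrist",d,s)
m=((p[...,0]>140)&(p[...,1]<60)&(p[...,2]<60)&(C[...,2]>.06)).astype(np.uint8)
q=C[m>0];print(len(q),np.median(q[:,2]))
np.savez("pics/w14s.npz",e=s['ee_pos'],o=s['orientation'])
```

```text
{'t': 24.2, 'joints': array([ 0.61558751,  0.74359612, -0.82277458,  1.99222009,  0.79922181,
        0.76547664,  0.87548068]), 'qvel': array([-0.00793572,  0.02081307,  0.00806419, -0.00537615, -0.00021907,
       -0.00178858,  0.00170594]), 'joint_efforts': array([ 1.55912591e-01, -4.54234779e+01, -8.26909572e+00, -9.43555176e+00,
       -5.28430205e-02,  9.47303697e-02,  3.84393163e-03]), 'ee_pos': array([ 0.48588498, -0.10686045,  0.17349267]), 'orientation': array([3.14153041e+00, 5.10723109e-04, 1.56835913e+00]), 'contact_force': array([ 1.02576549, -0.38290151, -0.07184501]), 'torque': array([ 0.02109704, -0.12385721,  0.02720876]), 'grip_width': 0.03543083448234279}
321 0.07338462169172771
```

View pics/w14.png

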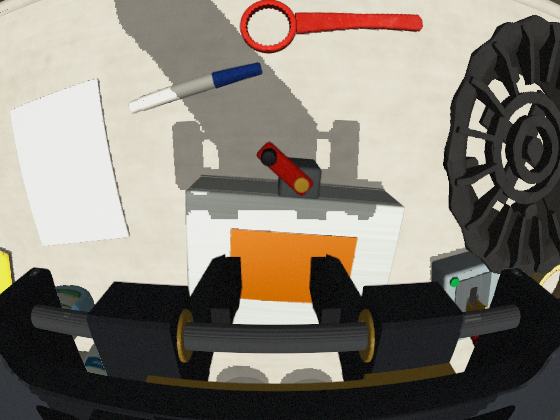

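The lid is shut. The peg top shows at (268,156) and the pivot at (302,185).

Run:
```python
from h import *
z=np.load("pics/w14s.npz");s=dict(ee_pos=z['e'],orientation=z['o'])
p=cv2.imread("pics/w14.png");cv2.imwrite("pics/w14z.png",cv2.resize(p[120:220,220:350],None,fx=6,fy=6,interpolation=cv2.INTER_CUBIC))
d=np.load("pics/w14.npy");C=cloud("wrist",d,s)
k=(C[...,2]>.084)&(C[...,2]<.1)&(C[...,0]<.47)&(C[...,0]>.41)&(abs(C[...,1]+.1)<.05);v,u=np.nonzero(k);print(k.sum(),u.mean(),v.mean(),C[k].mean(0))
print(onplane("wrist",np.array([u.mean(),v.mean()]),.091,s),onplane("wrist",np.array([302.,185.5]),.074,s))
k=(abs(C[...,2]-.063)<.006)&(C[...,0]>.47)&(C[...,0]<.62)&(abs(C[...,1]+.094)<.09);q=C[k];A=np.c_[q[:,:2],np.ones(len(q))];print(np.linalg.lstsq(A,q[:,2],rcond=None)[0],q[:,2].mean())
```

```text
230 268.53913043478263 157.59130434782608 [ 0.44014353 -0.11199392  0.09078993]
[ 0.44011462 -0.11198887  0.091     ] [ 0.46469742 -0.08645439  0.074     ]
[ 0.00693537 -0.00047389  0.05982875] 0.06349699543578283
```

View pics/w14z.png

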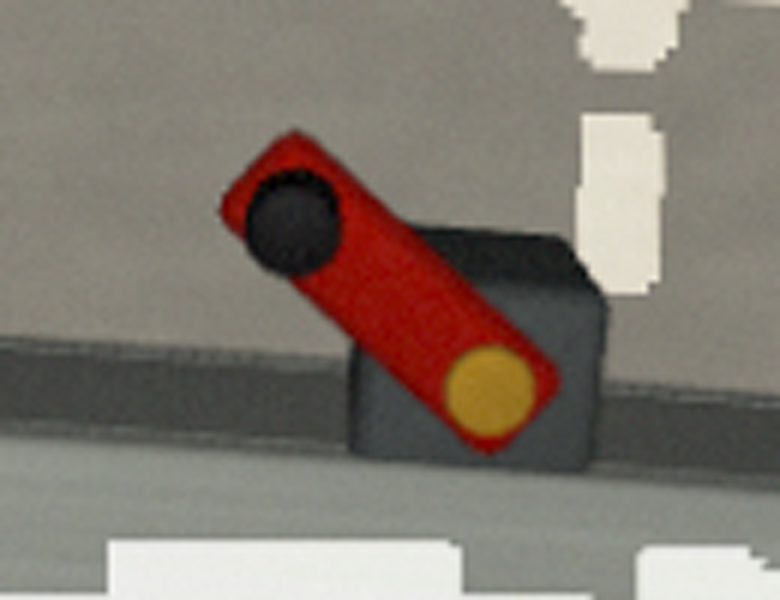

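>>> apply_moves(
  increments="-0.005 -0.02 0.02 0 0.4;-0.005 -0.04 0.05 0 0.4;-0.005 -0.046 0.08 0 0.4;-0.005 -0.046 0.0965 0 0.4;-0.005 -0.046 0.0965 0 0.4;-0.005 -0.046 0.0965 0 0.05;-0.005 -0.046 0.0965 0 0.05;-0.005 -0.046 0.0965 0 0.05",
  grip_force=20,
)

```text
t: 25.05
ee_pos: [0.4405, -0.1114, 0.0779]
orientation: [3.14, 0.0, 1.568]
contact_force: [-0.5, -0.6, -0.1]
grip_width: 0.0135
```

>>> apply_moves(
  increments="0 0 0 0 0.05;0 0 0 0 0.05;-0.003 0.0035 0 0 0.05;-0.005 0.007 0 0 0.05;-0.007 0.011 0 0 0.05;-0.0086 0.0152 0 0 0.05;-0.0095 0.02 0 0 0.05;-0.0098 0.0243 0 0 0.05",
)

```text
t: 25.85
ee_pos: [0.463, -0.1207, 0.0776]
orientation: [-3.14, -0.001, 1.57]
contact_force: [-3.6, 1.7, 7.7]
grip_width: 0.0113
```

>>> apply_moves(
  increments="0.0003 0.0045 0 0 0.05;0.0012 0.0091 0 0 0.05;0.0026 0.0135 0 0 0.05;0.0047 0.0175 0 0 0.05;0.0075 0.0215 0 0 0.05;0.0103 0.0247 0 0 0.05;0.0138 0.0278 0 0 0.05;0.0175 0.0303 0 0 0.05",
)

```text
t: 26.65
ee_pos: [0.4965, -0.1104, 0.0778]
orientation: [3.139, 0.01, 1.564]
contact_force: [6.4, -12.2, 3.0]
grip_width: 0.0104
```

>>> apply_moves(
  increments="0.004 0.002 0 0 0.05;0.0084 0.0035 0 0 0.05;0.012 0.0042 0 0 0.05;0.0151 0.0046 0 0 0.05;0.017 0.0046 0 0 0.05;0.018 0.0046 0 0 0.05;0.018 0.0046 0 0 0.05;0.018 0.0046 0 0 0.05",
)

```text
t: 27.45
ee_pos: [0.5088, -0.0888, 0.0787]
orientation: [3.125, 0.002, 1.566]
contact_force: [18.2, -6.3, -6.3]
grip_width: 0.0077
```

Run:
```python
from h import *
s,p,d=cap("wrist","w15");print(s['ee_pos'],s['contact_force'],s['grip_width'])
```

```text
[ 0.50877068 -0.08876215  0.07866875] [18.2301676  -6.26252944 -6.29028358] 0.007695150366910666
```

View pics/w15.png

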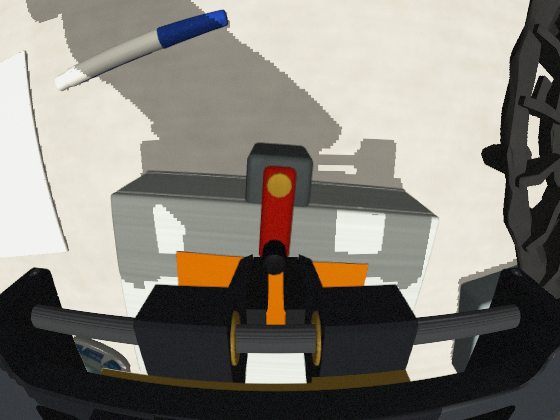

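The latch now points straight in over the lid, from pivot (280,186) to peg (274,260). I'll release, lift and verify.

>>> apply_moves(
  increments="0 0 0 0 0.3;0 0 0 0 0.3;0 -0.006 0 0 0.35;0 -0.008 -0.02 0 0.35;0 -0.01 -0.06 0 0.35;0 -0.02 -0.09 0 0.35;0 -0.03 -0.1 0 0.35;0 -0.03 -0.1 0 0.35",
)

```text
t: 28.3
ee_pos: [0.4672, -0.0861, 0.1777]
orientation: [-3.141, 0.001, 1.569]
contact_force: [-0.5, 0.3, -0.4]
grip_width: 0.0308
```

Run:
```python
from h import *
s,p,d=cap("wrist","w16");print(s['ee_pos'],s['contact_force'],s['grip_width'])
C=cloud("wrist",d,s);k=(C[...,2]>.086)&(C[...,2]<.096)&(C[...,0]<.53)&(C[...,0]>.46)&(abs(C[...,1]+.09)<.03);v,u=np.nonzero(k);print(k.sum(),u.mean(),v.mean(),C[k].mean(0),onplane("wrist",np.array([u.mean(),v.mean()]),.091,s))
```

```text
[ 0.4672226  -0.08614009  0.17774799] [-0.51687687  0.29662976 -0.38658305] 0.030813199113103682
180 271.43888888888887 251.26111111111112 [ 0.49630891 -0.08970532  0.09071662] [ 0.49616537 -0.0897007   0.091     ]
```

View pics/w16.png

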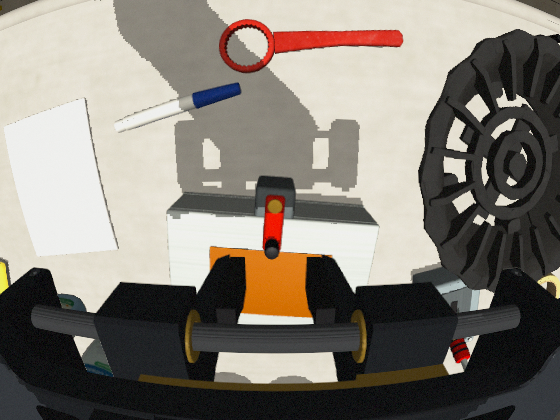

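The latch is across: peg (0.496,-0.090), at the stop. Next I'll view the switch from higher up.

>>> apply_moves(
  increments="0.01 0 -0.04 0 0.5;0.03 0 -0.08 0 0.5;0.06 0 -0.11 0 0.5;0.1 0 -0.12 0 0.5;0.14 0 -0.12 -4 0.5;0.18 0 -0.12 -8 0.5;0.2 0 -0.12 -12 0.5;0.2 0 -0.12 -14 0.5",
)

```text
t: 29.15
ee_pos: [0.4689, 0.1175, 0.2961]
orientation: [-3.141, -0.002, 1.821]
contact_force: [0.1, 0.4, -0.3]
grip_width: 0.0441
```

Run:
```python
from h import *
s,p,d=cap("wrist","w17");print(s['ee_pos'],s['orientation'],s['joints'],s['grip_width'])
np.savez("pics/w17s.npz",e=s['ee_pos'],o=s['orientation'])
cv2.imwrite("pics/w17z.png",cv2.resize(p[150:350,180:380,::-1],None,fx=3,fy=3,interpolation=cv2.INTER_CUBIC))
```

```text
[0.46887444 0.11752364 0.29608993] [-3.14055502e+00 -2.23667145e-03  1.82087280e+00] [ 0.29201917  0.58433984 -1.02052494  1.87902576  0.58396446  1.01393929
  0.84018638] 0.044137167133413445
```

View pics/w17.png

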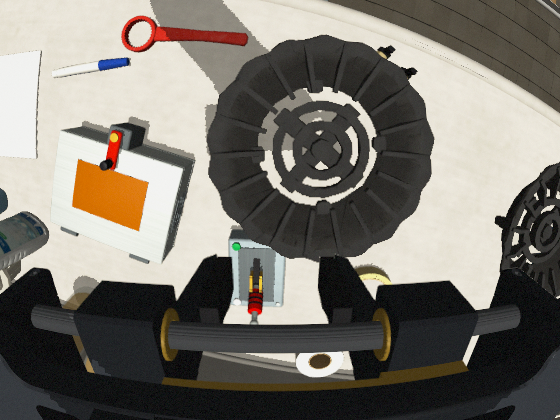

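View pics/w17z.png

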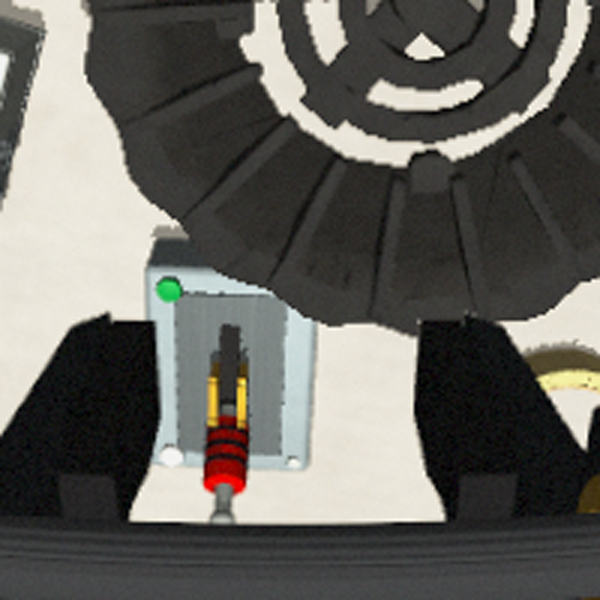

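The switch box is at (257,270). The red collar is at (255,298), leaning toward the bottom of the picture (world +x), and the gas ring's rim overhangs the box's front-left corner.

Run:
```python
from h import *
z=np.load("pics/w17s.npz");s=dict(ee_pos=z['e'],orientation=z['o'])
p=cv2.imread("pics/w17.png")[:,:,::-1].astype(int);d=np.load("pics/w17.npy");C=cloud("wrist",d,s)
v,u=np.mgrid[0:420,0:560];W=(u>225)&(u<292)&(v>225)&(v<325)
r=W&(p[...,0]>110)&(p[...,1]<60)&(p[...,2]<60);q=C[r];print("red",r.sum(),q.min(0),q.max(0),q.mean(0))
b=W&(abs(C[...,2]-.04)<.004);q=C[b];rr=cv2.minAreaRect(q[:,:2].astype(np.float32));print("top",b.sum(),rr,cv2.boxPoints(rr))
y=W&(p[...,0]>120)&(p[...,1]>80)&(p[...,2]<60);q=C[y];q=q[q[:,2]>.055];print("gate",q.min(0),q.max(0),q.mean(0))
g=W&(p[...,1]>150)&(p[...,0]<80);print("lens",C[g].mean(0))
ring=(p.max(2)<80)&(C[...,2]>.06)&(C[...,2]<.13)&(u>205)&(u<435)&(v<258);q=C[ring];print("ring",len(q),q.min(0),q.max(0));c,rad=cv2.minEnclosingCircle(q[:,:2].astype(np.float32));print(c,rad)
for yy in(.0,.05,.08,.1,.12,.14,.17,.2,.23): 
    k=abs(q[:,1]-yy)<.006
    if k.any():
        i=q[k][:,0].argmax();print(yy,q[k][i])
# fingertip/lever tip
cv2
for n,uv in dict(tip=(254,322)).items(): print(n,C[uv[1]-1:uv[1]+2,uv[0]-1:uv[0]+2].reshape(-1,3))
```

```text
red 152 [0.39035917 0.09676443 0.05632142] [0.65500796 0.14335075 0.44243074] [0.63766644 0.13269261 0.08270235]
top 2812 ((0.6162435412406921, 0.12793853878974915), (0.10978175699710846, 0.08004653453826904), 12.335770606994629) [[0.5540694  0.15531085]
 [0.57117057 0.07711241]
 [0.6784177  0.10056622]
 [0.6613165  0.17876467]]
gate [0.39035917 0.09676443 0.05607772] [0.6325649  0.13833734 0.44243074] [0.61532985 0.12826057 0.0690774 ]
lens [0.5694767  0.09115157 0.06377426]
ring 20631 [0.27751554 0.03139607 0.06000582] [0.55777652 0.29729834 0.09101767]
(0.41580307483673096, 0.16955603659152985) 0.14373500645160675
0.05 [0.49395732 0.05488066 0.08347254]
0.08 [0.52828223 0.08481345 0.08225143]
0.1 [0.54394933 0.1056918  0.08554621]
0.12 [0.54921025 0.12158933 0.08272811]
0.14 [0.5560602  0.14585782 0.08433984]
0.17 [0.55529218 0.16480568 0.08199661]
0.2 [0.54710565 0.1959268  0.08315711]
0.23 [0.54140468 0.22519183 0.08074349]
tip [[0.65234633 0.13457623 0.10039848]
 [0.65197341 0.13583372 0.10043247]
 [0.65121203 0.13703047 0.1009767 ]
 [0.65287623 0.1347753  0.10184231]
 [0.65386065 0.13623317 0.1001134 ]
 [0.65214322 0.13728564 0.10189622]
 [0.65311161 0.13493096 0.10365808]
 [0.65365099 0.13631821 0.10251563]
 [0.65257533 0.13746311 0.10345962]]
```

>>> apply_moves(
  increments="0 0.04 0.02 0.4 0.5;-0.005 0.08 0.05 0.8 0.5;-0.01 0.115 0.08 1.2 0.5;-0.018 0.15 0.11 1.6 0.5;-0.023 0.172 0.14 1.6 0.5;-0.023 0.176 0.155 1.6 0.5;-0.023 0.176 0.155 1.6 0.5;-0.023 0.176 0.155 1.6 0.5",
)

```text
t: 30.0
ee_pos: [0.6449, 0.1337, 0.1425]
orientation: [-3.141, -0.0, 1.785]
contact_force: [0.4, 0.5, 0.6]
grip_width: 0.0443
```

```bash
cat > tgt.py <<'E'
from h import *
import sys
def delta(P):
    s=manip.read_state();R=Ro.from_euler('xyz',s['orientation']).as_matrix();print(s['ee_pos'].round(4),s['orientation'].round(4),"qv",np.abs(s['qvel']).max().round(3),"F",s['contact_force'].round(1),s['grip_width'])
    return ((np.atleast_2d(P)-s['ee_pos'])@R).round(4)
E
python3 - <<'E'
from tgt import *
print(delta([.644,.134,.050]))
s,p,d=cap("wrist","w18");cap("side","s18")
p=cv2.imread("pics/s18.png");cv2.imwrite("pics/s18z.png",cv2.resize(p[90:240,200:360],None,fx=4,fy=4,interpolation=cv2.INTER_CUBIC))
E
```

```text
[0.6449 0.1337 0.1425] [-3.1406 -0.      1.7852] qv 0.032 F [0.4 0.5 0.6] 0.04432442743155172
[[ 0.0004 -0.0007  0.0925]]
```

View pics/w18.png

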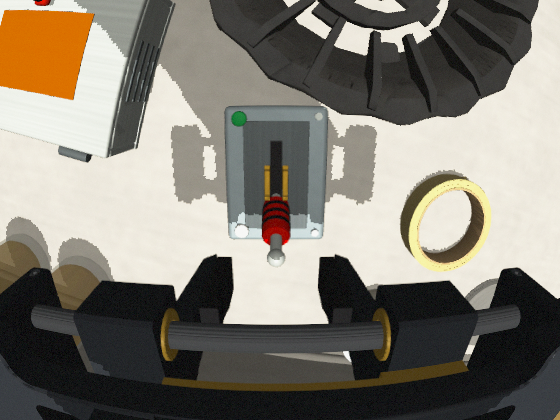

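View pics/s18z.png

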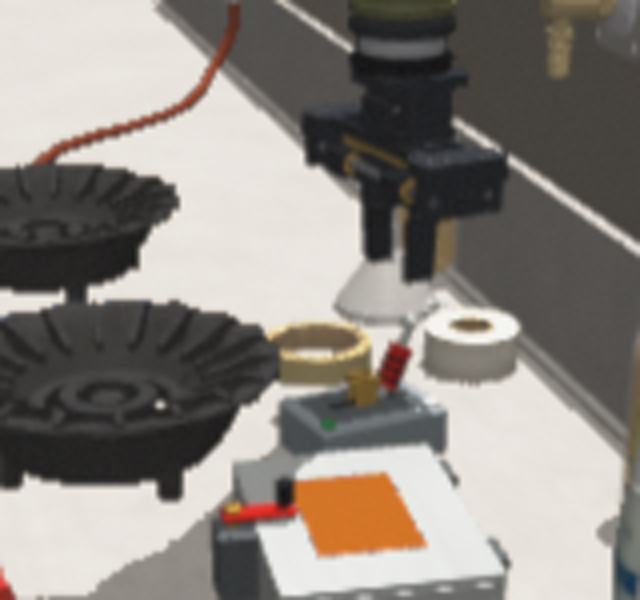

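Run:
```python
from tgt import *
s=manip.read_state();u=np.array([.977,.213]);c=np.array([.6162,.1279])
for r in(.050,.067,.084,.108):
    P=np.r_[c+u*r*np.sin(.42),.005+r*np.cos(.42)];print(r,P.round(4),proj("wrist",P,s).round(1))
C=cloud("wrist",np.load("pics/w18.npy"),s);print(C[257,276],C[230,276],C[205,276])
```

```text
0.05 [0.6361 0.1322 0.0507] [275.7 201.8]
0.067 [0.6429 0.1337 0.0662] [275.8 217. ]
0.084 [0.6497 0.1352 0.0817] [275.8 233.9]
0.108 [0.6592 0.1373 0.1036] [275.8 260.9]
[0.65595555 0.13669887 0.10463136] [0.64566021 0.13447233 0.08462509] [0.63363163 0.13186226 0.06701316]
```

>>> apply_moves(
  increments="0 -0.001 0.03 0 0.5;0 -0.001 0.06 0 0.5;0 -0.001 0.08 0 0.5;0 -0.001 0.0915 0 0.5;0 -0.001 0.0915 0 0.5;0 -0.001 0.0915 0 0.1;0 -0.001 0.0915 0 0.1;0 -0.001 0.0915 0 0.1",
  grip_force=35,
)

```text
t: 30.9
ee_pos: [0.6456, 0.1343, 0.0519]
orientation: [3.14, -0.0, 1.785]
contact_force: [-0.3, 0.2, -0.1]
grip_width: 0.0219
```

>>> apply_moves(
  increments="0 -0.001 0.0 0 0.1;0 0 0 0 0.1;0 0 0 0 0.1;0 0 0 0 0.1;0 0.001 -0.003 0 0.1;0 0.003 -0.007 0 0.1;0 0.0045 -0.011 0 0.1;0 0.006 -0.014 0 0.1",
)

```text
t: 31.7
ee_pos: [0.65, 0.1351, 0.0643]
orientation: [-3.14, 0.0, 1.785]
contact_force: [-2.4, -0.3, -4.5]
grip_width: 0.0189
```

Run:
```python
from tgt import *
print(delta([.644,.134,.050]))
s,p,d=cap("wrist","w19");cap("side","s19")
p=cv2.imread("pics/s19.png");cv2.imwrite("pics/s19z.png",cv2.resize(p[90:240,200:360],None,fx=4,fy=4,interpolation=cv2.INTER_CUBIC))
```

```text
[0.65   0.1351 0.0643] [-3.1396e+00  1.0000e-04  1.7854e+00] qv 0.072 F [-2.4 -0.3 -4.5] 0.018873375967093726
[[ 0.0002 -0.006   0.0143]]
```

View pics/w19.png

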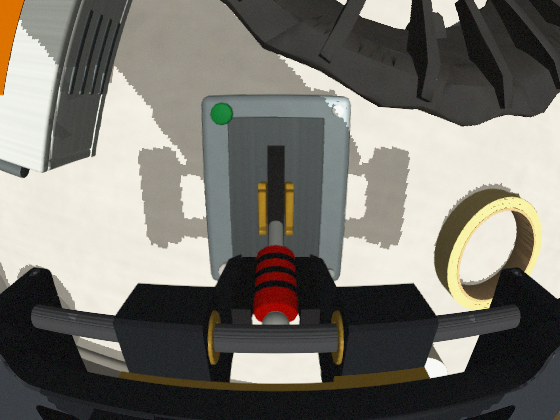

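View pics/s19z.png

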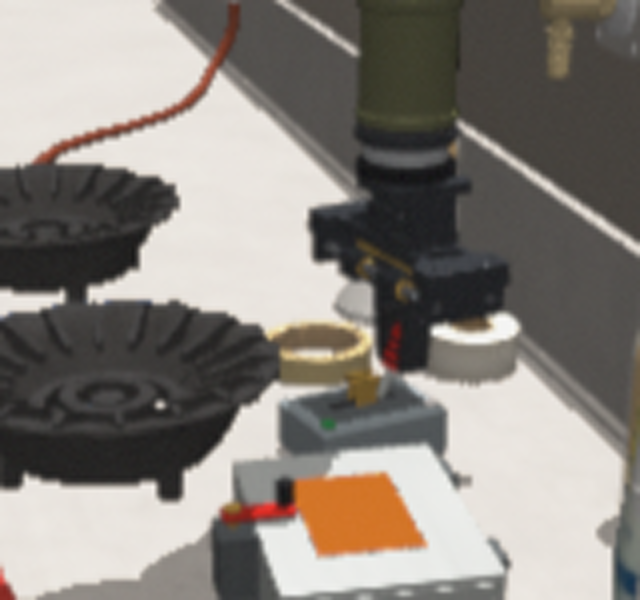

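Run:
```python
from tgt import *
s=manip.read_state();u=np.array([.977,.213]);c=np.array([.6162,.1279])
for r in(.050,.055,.060,.065,.07,.097,.1,.108):
    P=np.r_[c+u*r*np.sin(.42),.005+r*np.cos(.42)];n=np.array([-u[0]*np.cos(.42),-u[1]*np.cos(.42),np.sin(.42)]);print(r,proj("wrist",P,s).round(1),proj("wrist",P+.01*n,s).round(1))
p=cv2.imread("pics/w19.png");cv2.imwrite("pics/w19z.png",cv2.resize(p[170:340,220:330],None,fx=4,fy=3.5,interpolation=cv2.INTER_CUBIC))
```

```text
0.05 [276.4 236.2] [276.4 222.8]
0.055 [276.4 243.2] [276.4 229.8]
0.06 [276.4 250.4] [276.5 237.1]
0.065 [276.4 257.9] [276.5 244.7]
0.07 [276.4 265.7] [276.5 252.6]
0.097 [276.5 313.4] [276.6 301.6]
0.1 [276.5 319.3] [276.6 307.7]
0.108 [276.6 335.5] [276.7 324.8]
```

View pics/w19z.png

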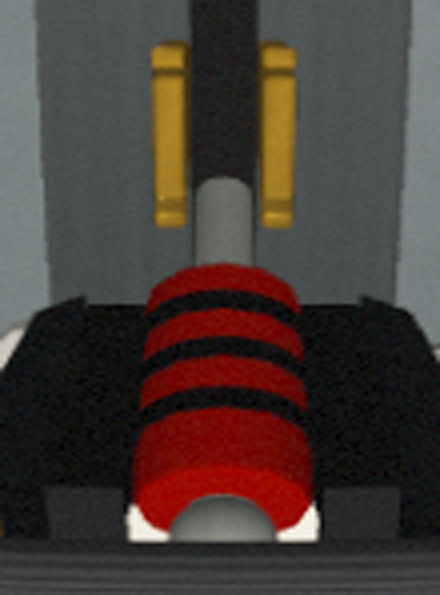

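The collar is lifted about 15 mm: its lower edge is at row 245, which is r ≈ 65 mm. Now I'll flip along the arc.

>>> apply_moves(
  increments="0 -0.0045 -0.002 0 0.1;0 -0.0093 -0.0035 0 0.1;0 -0.0135 -0.0048 0 0.1;0 -0.0176 -0.0056 0 0.1;0 -0.0218 -0.0064 0 0.1;0 -0.0261 -0.0069 0 0.1;0 -0.0304 -0.0072 0 0.1;0 -0.0346 -0.0073 0 0.1",
)

```text
t: 32.6
ee_pos: [0.617, 0.1279, 0.0723]
orientation: [3.141, -0.0, 1.785]
contact_force: [3.6, 2.7, -5.1]
grip_width: 0.0189
```

>>> apply_moves(
  increments="0 -0.0085 0.0004 0 0.1;0 -0.017 0.0017 0 0.1;0 -0.0253 0.0038 0 0.1;0 -0.0295 0.0053 0 0.1;0 -0.033 0.0066 0 0.1;0 -0.035 0.0073 0 0.1;0 -0.035 0.0073 0 0.1;0 -0.035 0.0073 0 0.1",
)

```text
t: 33.4
ee_pos: [0.5833, 0.1207, 0.0652]
orientation: [3.14, -0.0, 1.785]
contact_force: [5.2, 1.8, -3.3]
grip_width: 0.0188
```

Run:
```python
from tgt import *
print(delta([.582,.121,.064]))
s,p,d=cap("wrist","w20");cap("side","s20")
p=cv2.imread("pics/s20.png");cv2.imwrite("pics/s20z.png",cv2.resize(p[90:240,200:360],None,fx=4,fy=4,interpolation=cv2.INTER_CUBIC))
```

```text
[0.5833 0.1207 0.0652] [ 3.1397e+00 -3.0000e-04  1.7853e+00] qv 0.001 F [ 5.2  1.8 -3.3] 0.018777884612680904
[[ 0.0006 -0.0012  0.0012]]
```

View pics/w20.png

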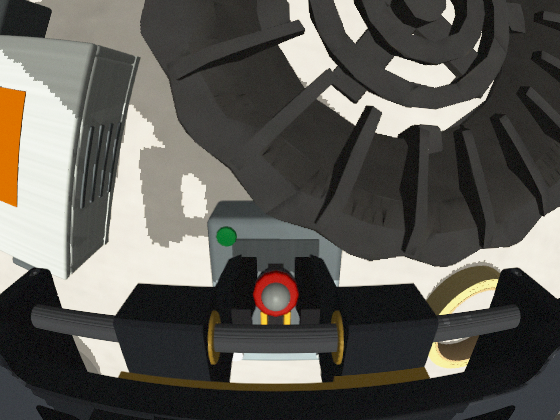

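View pics/s20z.png

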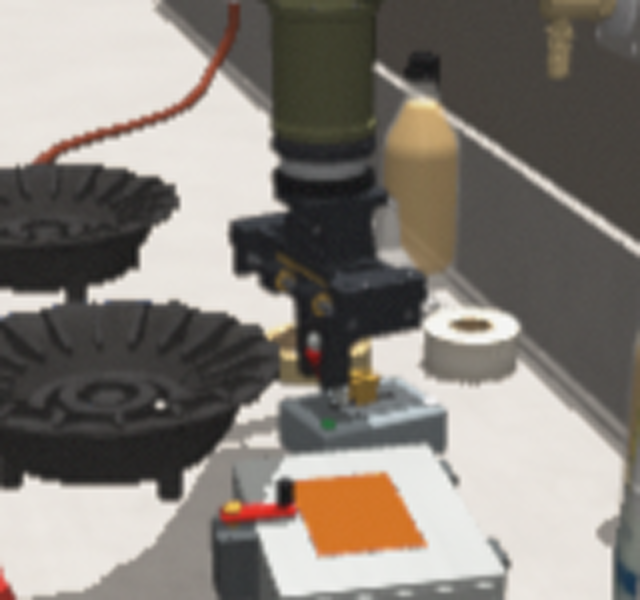

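The lever is over at about 0.82 rad. I'll lower the collar along the lever, release and lift straight up.

>>> apply_moves(
  increments="0 0.002 0.004 0 0.1;0 0.003 0.008 0 0.1;0 0.004 0.01 0 0.1;0 0.004 0.01 0 0.4;0 0.004 0.01 0 0.45;0 0.004 0.01 0 0.45;0 0.004 0 0 0.45;0 0.004 -0.02 0 0.45",
)

```text
t: 34.3
ee_pos: [0.5852, 0.1205, 0.0843]
orientation: [-3.138, 0.001, 1.785]
contact_force: [-0.3, 0.4, -0.7]
grip_width: 0.04
```

>>> apply_moves(
  increments="0 0 -0.03 0 0.45;0 0 -0.06 0 0.45;0 0 -0.09 0 0.45;0 0 -0.12 0 0.45;0 0 -0.15 0 0.45;0 0 -0.18 0 0.45;0 0 -0.18 0 0.45;0 0 -0.18 0 0.45",
)

```text
t: 35.1
ee_pos: [0.5863, 0.1211, 0.2654]
orientation: [3.141, 0.001, 1.785]
contact_force: [0.2, -0.9, 0.1]
grip_width: 0.0398
```

Run:
```python
from tgt import *
s,p,d=cap("wrist","w21");cap("side","s21");cap("scene","c21");print(s['ee_pos'],s['contact_force'])
u=np.array([.977,.213]);c=np.array([.6162,.1279])
for r in(.050,.084,.1,.108):
    P=np.r_[c-u*r*np.sin(.42),.005+r*np.cos(.42)];print(r,proj("side",P).round(1),proj("wrist",P,s).round(1))
p=cv2.imread("pics/s21.png");cv2.imwrite("pics/s21z.png",cv2.resize(p[140:270,210:340],None,fx=5,fy=4.5,interpolation=cv2.INTER_CUBIC))
p=cv2.imread("pics/c21.png");cv2.imwrite("pics/c21z.png",cv2.resize(p[130:260,170:360],None,fx=4,fy=4,interpolation=cv2.INTER_CUBIC))
```

```text
[0.58631445 0.12108341 0.2654149 ] [ 0.18019812 -0.8840059   0.06541687]
0.05 [284.  188.2] [276.  188.2]
0.084 [280.1 179.6] [276.1 182.7]
0.1 [278.2 175.4] [276.1 179.7]
0.108 [277.2 173.3] [276.1 178. ]
```

View pics/w21.png

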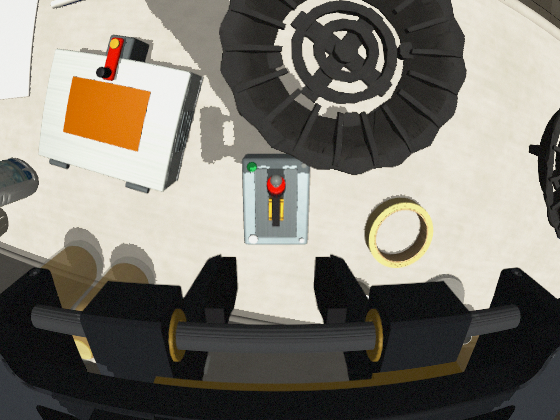

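View pics/s21z.png

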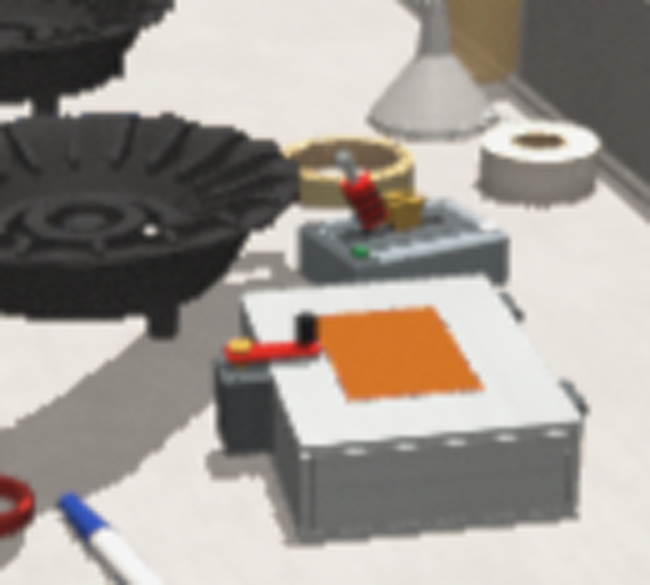

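View pics/c21z.png

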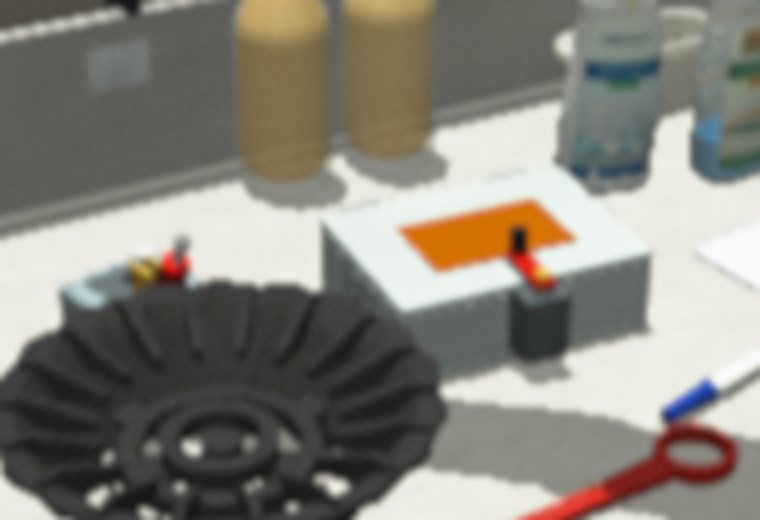

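Run:
```python
from tgt import *
s=manip.read_state();u=np.array([.977,.213]);c=np.array([.6162,.1279])
for a in(-.3,-.36,-.42):
  for r in(.05,.084,.108): print(a,r,proj("side",np.r_[c+u*r*np.sin(a),.005+r*np.cos(a)]).round(1),proj("wrist",np.r_[c+u*r*np.sin(a),.005+r*np.cos(a)],s).round(1))
C=cloud("wrist",np.load("pics/w21.npy"),s);k=(C[...,2]>.085)&(abs(C[...,0]-.58)<.04)&(abs(C[...,1]-.12)<.03);k[:150]=0
v,q=np.nonzero(k);print(k.sum(),C[k].mean(0),C[k].max(0),q.mean(),v.mean())
CS=cloud("side",np.load("pics/s21.npy"));p=cv2.imread("pics/s21.png").astype(int)
m=(p[...,2]>120)&(p[...,1]<60)&(p[...,0]<60);m[:170]=0;m[195:]=0;m[:,270:295]&=True;m[:,:270]=0;m[:,295:]=0
vv,uu=np.nonzero(m);print("red px",uu.min(),uu.max(),vv.min(),vv.max());print(CS[m].min(0),CS[m].max(0))
```

```text
-0.3 0.05 [285.6 187.2] [276.4 195. ]
-0.3 0.084 [282.8 177.9] [276.5 193.9]
-0.3 0.108 [280.8 171.2] [276.6 193. ]
-0.36 0.05 [284.8 187.6] [276.4 192.4]
-0.36 0.084 [281.4 178.7] [276.5 189.1]
-0.36 0.108 [279.  172.2] [276.6 186.3]
-0.42 0.05 [284.  188.2] [276.4 189.8]
-0.42 0.084 [280.1 179.6] [276.5 184.3]
-0.42 0.108 [277.2 173.3] [276.6 179.6]
26850 [0.56473586 0.12322148 0.34217129] [0.60329614 0.14999982 0.37172569] 303.91582867783984 354.255791433892
red px 279 284 180 182
[0.57627918 0.10610051 0.07729182] [0.59313029 0.11776517 0.08256696]
```

Run:
```python
from cell import manip
print(manip.finish_job())
```

```text
the job is handed in; nothing more can be done
None
```

The job is done and handed in at about 35 s of the 208 s allowed. The hand-in reports no verdict, so the checks below are my own.

**What I did:** I put all four caps that were present into the sanitiser. I then pushed the lid shut from behind and led the latch across over it. Last I lifted the collar, flipped the lever to on and let the collar drop.

**What the last checks showed:**
- **Caps:** all four were in the chamber, with tops about 26 mm above the counter, just before I shut the lid. The board is empty.
- **Lid:** it looks flat. A plane fit read about 0.007 rad of tilt, against the 0.03 rad limit.
- **Latch:** the peg lies straight in over the lid, within about 1° of its stop.
- **Lever and collar:** the lever reads about 0.84 rad (on), and the collar's top is within about 1 mm of its home height.
- **Other objects:** the tape roll and marker look undisturbed in the pictures, though I did not measure them. The hand is clear of everything at z ≈ 0.265 m.

**What went wrong on the way:**
- **Missed grasp:** the first try at the second cap failed because I lifted before the fingers had closed. The retry worked.
- **Hard push on the lid:** pressing it home peaked at about 79 N in the last force reading. That is under the 120 N wrist limit and was made with the fingertips, not the gripper's body.
- **Peg slip:** the latch peg slid toward the edge of the pads at the end of its swing, but the latch had already reached its stop.

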